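# Gauge the fired candle sockets and set aside the good ones

### The job

Take the stepped plug gauge from its block and, working from the left holder to the right, try it gently (never forcing it) in the socket of each candle holder in the sloping rack, as far as it will go: a socket is good if the thin go nose enters fully but the thicker no-go step stops at the mouth. Put the gauge back in its block, then gently stand every holder with a good socket upright on the ware board and leave the tight and the loose ones in the rack; do not disturb the cups and the tile standing about.

Things in the scene. Friction and masses are not known exactly. Their poses are not given: they have to be found in the camera images.
- holder_a: stoneware candle holder 90 mm tall, one of three alike outside, in any pocket. Foot 60 mm wide, 22 high; waist 43; cylindrical cup 48 mm wide from 46 to 90 mm up: grip there. Socket: funnel 36 mm wide at the rim narrowing over 8 mm to a straight bore of unknown width, 48 mm deep in all. 170-340 g. Origin: centre of underside; z along the socket, out of the mouth
- holder_b: stoneware candle holder 90 mm tall, one of three alike outside, in any pocket. Foot 60 mm wide, 22 high; waist 43; cylindrical cup 48 mm wide from 46 to 90 mm up: grip there. Socket: funnel 36 mm wide at the rim narrowing over 8 mm to a straight bore of unknown width, 48 mm deep in all. 170-340 g. Origin: centre of underside; z along the socket, out of the mouth
- holder_c: stoneware candle holder 90 mm tall, one of three alike outside, in any pocket. Foot 60 mm wide, 22 high; waist 43; cylindrical cup 48 mm wide from 46 to 90 mm up: grip there. Socket: funnel 36 mm wide at the rim narrowing over 8 mm to a straight bore of unknown width, 48 mm deep in all. 170-340 g. Origin: centre of underside; z along the socket, out of the mouth
- holder_a_mouth (a point): centre of the mouth of holder_a, at the level of its rim, 90 mm from its underside along its z axis; same axes as the holder
- holder_b_mouth (a point): centre of the mouth of holder_b, at the level of its rim, 90 mm from its underside along its z axis; same axes as the holder
- holder_c_mouth (a point): centre of the mouth of holder_c, at the level of its rim, 90 mm from its underside along its z axis; same axes as the holder
- rack: fixed sloping wooden rack 310 mm wide, 110 deep; its top slopes down 32 degrees towards the robot, with a row of three pockets 104 mm apart, 64 mm wide, 24 deep, square to the slope. The holders stand loosely in them (2 mm play), leaning 32 degrees, mouths towards the robot. Origin: under its middle on the table; x away from the robot, y along the row to the left, z up
- pocket_left (a point): centre of the floor of the left pocket of the rack, as seen by the robot (left is the rack's +y)
- pocket_middle (a point): centre of the floor of the middle pocket of the rack, as seen by the robot (left is the rack's +y)
- pocket_right (a point): centre of the floor of the right pocket of the rack, as seen by the robot (left is the rack's +y)
- gauge: steel plug gauge 116 mm long. From the free end: go nose 21 mm wide, 22 long; no-go step 26 wide, 22 long (2 mm chamfers); flange 42 wide, 6 thick; round handle 28 wide, 66 long. Stands nose down in its block. 180-270 g. Origin: centre of the nose's end face; z towards the handle. In a socket the nose end stops below the rim: tight 5-10 mm, good about 30, loose about 44 (flange on rim)
- gauge_step (a point): middle of the gauge where the go nose meets the no-go step, 22 mm from the nose end; same axes as the gauge
- gauge_block: fixed light wooden block 74 x 74 x 50 mm with a round well from above, 32 mm wide, 46 deep; the gauge hangs in it, flange on the block's top, its nose end 6 mm above the table. Origin: centre of its underside; z up
- ware_board: fixed plywood ware board 260 x 140 mm on two battens, its top 18 mm above the table. Origin: centre of its underside on the table; x along its length, y across, z up. A bisque cup stands on its far end
- board_free (a point): middle of the empty part of the ware board, on its top; empty for 90 mm towards the near end, 65 mm towards the cup and 70 mm to either side
- bisque_cup: reddish straight-sided cup 72 mm across and 80 mm tall, bystander on the far end of the ware board; origin centre of its underside
- test_tile: flat ceramic test tile 66 x 36 x 7 mm lying on the table in front of the rack, bystander; origin centre of its underside
- grey_cup: small grey pinched cup 62 mm across and 60 mm tall, bystander in front of the rack's right end; origin centre of its underside
There are look-alikes about, which are no part of the job. What is shaped like the holder_b but red is not meant.

How it is judged:
By the outcome, as a careful person would: the job done as asked, in the order asked, and still so for the second after the job is handed in, with the robot touching nothing.
It also fails if it takes over 72 s, if anything falls off the work surface, if the arm or the gripper's body presses on something with over 40 N, if the wrist force passes 120 N, or if a joint passes its speed limit or range.

### The arm

A 6-joint arm with a two-finger parallel gripper is mounted at the origin on the work surface; the furniture and walls round the work are solid. World frame = base frame: x ahead of the robot, y to its left, z up, the work surface at z = 0. Lengths are in m, angles in degrees, forces in N, time in s.
With the tool pointing down it reaches from about 0.35 to 0.975 m from the base axis. Payload 4.9 kg.
Tool frame: the origin (TCP) lies on the centre line of the jaws, within the pads' length; the fingertips stand ctrl.tcp_to_tips ahead of it and the grasp point (between the pads) lies 6 mm ahead of it (ctrl.tcp_to_tips is the distance from the TCP to the fingertips, in m); x points along the fingers, y is the direction in which the jaws open and shut, and the axes are right-handed (so a half turn about x gives the same grasp; the last joint's range is limited). The gripper opens to 85 mm and grips with 20 to 120 N. Pads are 22 mm wide; open, the fingers measure 114 mm over their backs; the gripper's body (76 mm by 85 mm) begins 54 mm behind the grasp point. The pads swing forward as they close: fully open they stand 13 mm farther back than shut.
Start: joints at [-70.932, 3.019, 92.412, -0, 84.569, -6.818], TCP at [0.273, -0.562, 0.256] pointing down, gripper open.
Joint ranges: [-172.51, 172.51], [-57.92, 126.97], [3.15, 148.05], [-58.71, 238.71], [5.1, 150.11], [-179.66, 179.66]. Speed limits (degrees/s): [147.25, 147.25, 180, 180, 180, 180].

### API

Orientations are given as [roll, pitch, yaw] about the fixed x, y, z axes, in that order (R = Rz(yaw) Ry(pitch) Rx(roll)).
In Python, from cell import ctrl gives the robot as it stands.
- The arm moves only by the tool arm_command, never from a script. Its argument "increments" is a list of rows, each a list of 7 numbers: the shift along the world's x, y, z scaled (see below), then the turn, a rotation vector about the world's x, y, z scaled (see below), then the opening, from 0 (shut) to 1 (fully open). A call has 1 to 5 rows; each row shifts and turns the commanded pose from where the row before left it; what a row does not reach is not made up. The controller multiplies each number of a shift by 0.4 m and each number of a turn by 0.08 rad. A row lasts 1/10 s, in which the tool goes at most 50 mm and 8.59 degrees, less where a joint would pass 70% of its speed; a pose out of reach is approached as far as the arm can. A call with a number of a shift or a turn outside -1 to 1 is refused whole. A call with a gripper value outside its range is refused whole. The fingers move at their own pace and stop on an object; the grip force is fixed at half the most. Time passes only in rows, so rows that do not move let the fingers close. It gives the time, the measured TCP pose, the force and the opening at its end, in the units of the state.
- ctrl.state(): the state, without advancing time (a new reading comes with each control period).
- ctrl.camera(name): name is "scene" or "top" or "wrist"; returns (picture, depth): 400x640x3 uint8, blue, green, red; 400x640 float32, m along the optical axis (not along the pixel's ray), 0 where there is no reading.
- ctrl.camera_info(name): a dict with "vertical_fov" (degrees; the focal length in pixels is half the picture's height over the tangent of half this angle, whatever the lens; pixels are square), "cx", "cy" (the principal point, pixels), "world_from_camera" (4x4, takes a point from camera to world coordinates); the wrist camera has in their place "T_tool_cam" (4x4, takes a point from camera to tool coordinates, whose origin is the TCP and whose axes are the tool frame's). Camera axes: x right, y up, looking along -z (the intrinsics and any distortion apply to the point x, -y, -z); pixel columns grow to the right and rows downward; lengths in m; the calibration is good to about 2 mm. The wrist camera is an equidistant fisheye: a pixel r from the principal point sees the ray r / f radians off the axis. A picture is of the moment at which its call begins: read the wrist's pose just before it. camera_info takes no time and is no camera call.
- ctrl.close_job(): hands the job in, once; it reports no verdict.
The state is a dict: "time_s": time; "joints": joint angles; "qd": joint speeds; "joint_torque": joint torques, N m; "ee_pos": TCP position; "ee_rot": TCP orientation; "ft_force": force on the tool from outside, world axes, zero at the start; "torque": the same for the moment, N m; "width": finger opening in m.
Only numpy, scipy, OpenCV 4.12 (cv2) and the standard library are available. Lean on these libraries where they do the work, as an engineer would, in place of code of your own. Each camera call takes 0.05 s, during which the arm holds its last target.

## Working session

There is one attempt and no reset: what is moved stays moved. The work goes in short steps, Python scripts to look and compute and a tool call to move; the robot and the scene stay as the last step left them, time stands still between calls to the robot, and variables do not carry over. Pictures are saved under pics/ and viewed, and the job is handed in when it is done.

Besides the shell and the picture viewer there is one more tool, called after "Emit:" by a JSON object that holds its "api" and its "payload". arm_command: Moves the arm, as the interface text tells. Its arguments: {"type":"object","properties":{"increments":{"type":"array","items":{"type":"array","items":{"type":"number"}}}},"required":["increments"]}

```bash
ls; mkdir -p pics; python3 - <<'E'
from cell import ctrl
import cv2,json
print(ctrl.state()); print(ctrl.tcp_to_tips)
for n in ["scene","top","wrist"]:
    print(n,ctrl.camera_info(n))
    p,d=ctrl.camera(n); cv2.imwrite(f"pics/{n}0.png",p)
    import numpy as np; np.save(f"pics/{n}0.npy",d)
E
```

```text
pics
{'time_s': 0.0, 'joints': array([-7.09329580e+01,  3.05534945e+00,  9.24932037e+01, -2.52535803e-04,
        8.45714548e+01, -6.81752342e+00]), 'qd': array([ 0.05264731,  0.02486383,  0.02442204,  0.00711184,  0.06666186,
       -0.0511157 ]), 'joint_torque': array([ 4.65891062e-04, -3.93673682e+01, -3.70177889e+01, -7.39309166e-05,
        7.07517276e-03,  2.98202082e-06]), 'ee_pos': array([ 0.2726608 , -0.56173052,  0.25507207]), 'ee_rot': array([-96.69751948,  89.87999175, 109.18707006]), 'ft_force': array([-0.19736823, -0.63313478, -0.36209702]), 'torque': array([-0.04396657, -0.05777466,  0.0349418 ]), 'width': 0.08545461057225787}
0.025
scene {'vertical_fov': 46.75033845406755, 'cx': 324.3282940831423, 'cy': 195.79711160770265, 'world_from_camera': array([[-0.99993071, -0.01006079, -0.00611255,  0.3898757 ],
       [ 0.00480078, -0.82260202,  0.56859728,  0.47250518],
       [-0.01074874,  0.56852853,  0.82259332,  0.87958503],
       [ 0.        ,  0.        ,  0.        ,  1.        ]])}
top {'vertical_fov': 49.82879025803076, 'cx': 314.39849294601873, 'cy': 196.33947513811628, 'world_from_camera': array([[-0.01474618,  0.99841675, -0.054282  ,  0.35580101],
       [-0.9997938 , -0.013965  ,  0.01474237, -0.05682331],
       [ 0.01396098,  0.0544882 ,  0.99841681,  1.03916094],
       [ 0.        ,  0.        ,  0.        ,  1.        ]])}
wrist {'vertical_fov': 65.70646984690485, 'cx': 322.5656238627113, 'cy': 208.04378201958343, 'T_tool_cam': array([[ 5.73322228e-04,  3.09916794e-01, -9.50763510e-01,
        -1.18579458e-01],
       [ 9.99999665e-01,  3.78097190e-04,  7.26259156e-04,
         3.42154533e-04],
       [ 5.84560920e-04, -9.50763608e-01, -3.09916473e-01,
        -7.97430615e-02],
       [ 0.00000000e+00,  0.00000000e+00,  0.00000000e+00,
         1.00000000e+00]])}
```

View pics/scene0.png

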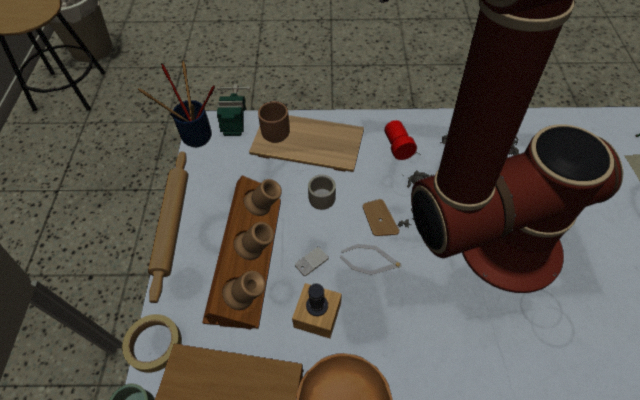

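View pics/top0.png

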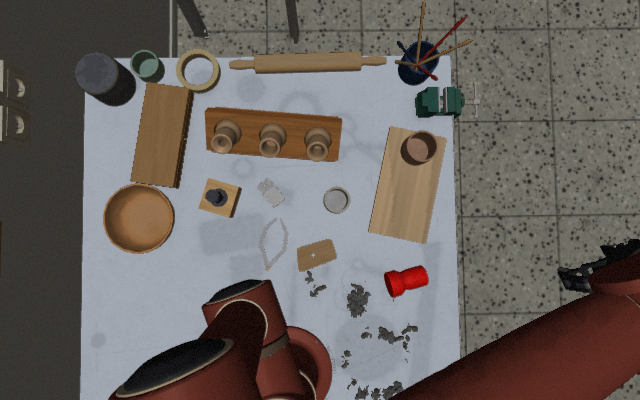

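View pics/wrist0.png

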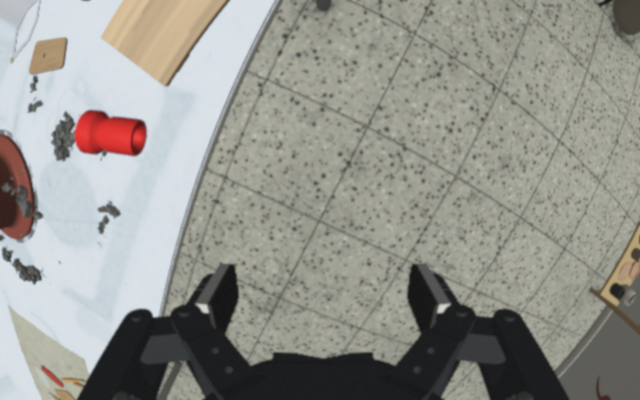

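The top view shows the rack around (273,135), with holders at (225,137), (271,140) and (318,145). The gauge in its block is at (217,198), the ware board at (408,184) with its cup at (419,148), and the grey cup at (336,200). The red look-alike at (405,281) isn't part of the job. Next I measure from depth.

```bash
cat > h.py <<'E'
import numpy as np, cv2
from cell import ctrl
from scipy.spatial.transform import Rotation as R
def cloud(n,d):
    i=ctrl.camera_info(n); H,W=d.shape; f=H/2/np.tan(np.radians(i["vertical_fov"]/2))
    v,u=np.mgrid[:H,:W]
    P=np.dstack([(u-i["cx"])/f*d,-(v-i["cy"])/f*d,-d])
    T=i["world_from_camera"]; return P@T[:3,:3].T+T[:3,3]
def pix(n,p):
    i=ctrl.camera_info(n); f=200/np.tan(np.radians(i["vertical_fov"]/2)); T=i["world_from_camera"]
    c=np.linalg.inv(T)@np.r_[p,1]; return i["cx"]+f*c[0]/-c[2], i["cy"]-f*c[1]/-c[2]
def ray(n,u,v,z):
    i=ctrl.camera_info(n); f=200/np.tan(np.radians(i["vertical_fov"]/2)); T=i["world_from_camera"]
    d=T[:3,:3]@np.array([(u-i["cx"])/f,-(v-i["cy"])/f,-1]); o=T[:3,3]; return o+d*(z-o[2])/d[2]
E
python3 - <<'E'
from h import *
p=cv2.imread("pics/top0.png"); d=np.load("pics/top0.npy"); C=cloud("top",d)
for n,(u,v) in dict(table=(250,230),L=(225,147),Lr=(225,143),rack=(248,118),rack2=(248,155),rk3=(334,120),rk4=(334,155),gauge=(217,198),block=(208,185),block2=(232,208),tile=(277,198),tile2=(317,255),board=(395,200),cup=(336,189),bcup=(419,132)).items(): print(n,C[v,u].round(4))
q=cv2.imread("pics/scene0.png"); ds=np.load("pics/scene0.npy"); S=cloud("scene",ds)
for n,(u,v) in dict(table=(340,230),board=(300,140),gauge=(316,290)).items(): print(n,S[v,u].round(4))
a=cv2.resize(p[90:260,120:460],None,fx=2.3,fy=2.3,interpolation=cv2.INTER_CUBIC); cv2.imwrite("pics/topcrop.png",a)
a=cv2.resize(q[100:340,190:390],None,fx=2.5,fy=2.5,interpolation=cv2.INTER_CUBIC); cv2.imwrite("pics/scrop.png",a)
# rack plane fit
m=np.zeros((400,640),bool); m[105:162,203:345]=1
h=cv2.cvtColor(p,cv2.COLOR_BGR2HSV); print(h[118,248],h[155,290],h[140,225])
E
```

```text
table [ 0.3335  0.0839 -0.0014]
L [0.5177 0.1234 0.1013]
Lr [0.5307 0.1278 0.0785]
rack [0.5866 0.0758 0.0793]
rack2 [5.149e-01 8.730e-02 3.000e-04]
rk3 [ 0.582  -0.1183  0.0702]
rk4 [ 0.5068 -0.119   0.0366]
gauge [0.4051 0.137  0.1209]
block [0.4392 0.1729 0.0484]
block2 [0.3855 0.1182 0.0475]
tile [0.4092 0.0177 0.007 ]
tile2 [ 0.2717 -0.0762  0.0053]
board [ 0.4    -0.264   0.0165]
cup [ 0.4271 -0.1226  0.0321]
bcup [ 0.5466 -0.3048  0.0971]
table [ 0.3624 -0.0442 -0.0009]
board [ 0.4557 -0.2924  0.0169]
gauge [0.411  0.1487 0.1224]
[ 14 168 114] [ 14 163 114] [ 16 112  89]
```

View pics/topcrop.png

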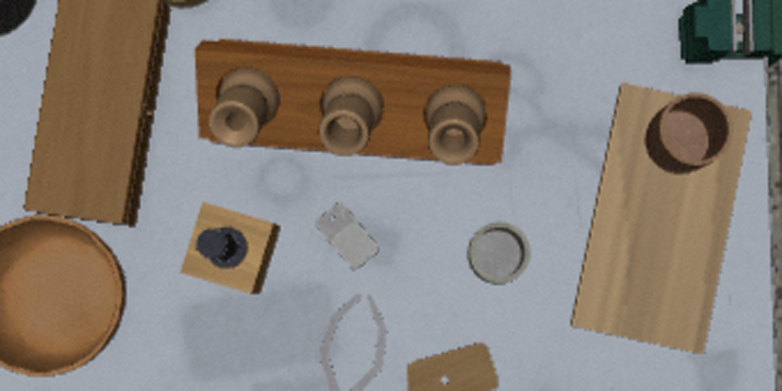

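View pics/scrop.png

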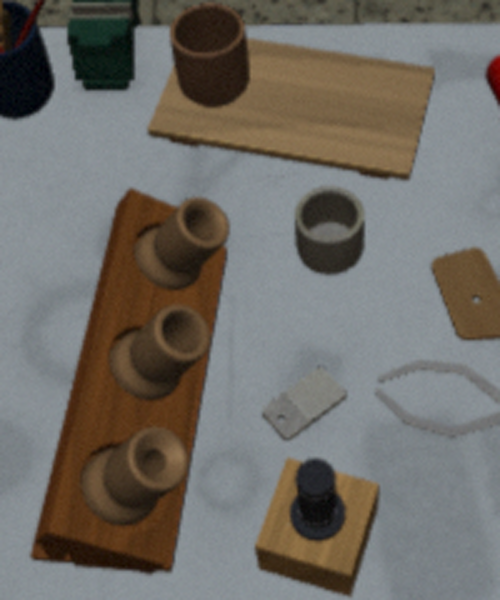

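```bash
cat > m.py <<'E'
from h import *
def fitplane(P):
    for _ in range(6):
        c=P.mean(0); n=np.linalg.svd(P-c,full_matrices=False)[2][2]; n*=np.sign(n[2]); r=(P-c)@n
        P=P[abs(r)<max(2*np.std(r),.0008)]
    return c,n,np.std(r),len(P)
res={}
for n in("top","scene"):
    d=np.load(f"pics/{n}0.npy"); p=cv2.imread(f"pics/{n}0.png"); C=cloud(n,d)
    h=cv2.cvtColor(p,cv2.COLOR_BGR2HSV)
    X,Y,Z=C[...,0],C[...,1],C[...,2]
    t=(X>.3)&(X<.5)&(Y>-.1)&(Y<.1)&(abs(Z)<.005)
    print(n,"table z",np.median(Z[t]))
    roi=(X>.47)&(X<.66)&(Y>-.17)&(Y<.22)&(Z>.015)
    wood=roi&(h[...,1]>140)
    c,nn,s,k=fitplane(C[wood]); tilt=np.degrees(np.arccos(nn[2])); print("plane",c.round(4),nn.round(4),"tilt",tilt,"yaw",np.degrees(np.arctan2(-nn[1],-nn[0])),s,k)
    ht=(C-c)@nn
    surf=roi&wood&(abs(ht)<.003)
    # outline of rack top
    yaw=np.arctan2(-nn[1],-nn[0]); ex=np.array([np.cos(yaw),np.sin(yaw),0]); 
    ey=np.array([-nn[1],nn[0],0]); ey=-ey/np.linalg.norm(ey)*np.sign(ey@[0,1,0])*-1 if False else np.array([-np.sin(yaw),np.cos(yaw),0])
    q=C[surf]; print(" minrect top", cv2.minAreaRect(np.c_[q[:,0],q[:,1]].astype(np.float32)*1000))
    rim=roi&(abs(ht-.066)<.0035)&(ht>.05)
    L,lab,st,_=cv2.connectedComponentsWithStats(rim.astype(np.uint8))
    ex2=np.cross(ey,nn)
    for i in range(1,L):
        if st[i,4]<25: continue
        P=C[lab==i]; a=np.c_[(P-c)@ex2,(P-c)@ey]
        A=np.c_[2*a,np.ones(len(a))]; sol=np.linalg.lstsq(A,(a**2).sum(1),rcond=None)[0]
        hull=cv2.minEnclosingCircle((a*1000).astype(np.float32))
        cc=np.array(hull[0])/1000
        print(" rim",st[i,4],"px",lab.shape and np.argwhere(lab==i).mean(0).round(),"enc",(c+ex2*cc[0]+ey*cc[1]+nn*.066).round(4),"R",hull[1],"meanfit",(c+ex2*sol[0]+ey*sol[1]+nn*.066).round(4),np.sqrt(sol[2]+sol[:2]@sol[:2]), "ht",np.median((P-c)@nn))
    for nm,m in dict(gauge=(X>.36)&(X<.45)&(Y>.1)&(Y<.19)&(Z>.117)&(Z<.128),flange=(X>.36)&(X<.46)&(Y>.09)&(Y<.2)&(Z>.051)&(Z<.062),block=(X>.34)&(X<.47)&(Y>.08)&(Y<.21)&(Z>.043)&(Z<.0525)).items():
        P=C[m]; e=cv2.minEnclosingCircle((P[:,:2]*1000).astype(np.float32)); print(" ",nm,len(P),"mean",P.mean(0).round(4),"enc",e,"rect",cv2.minAreaRect((P[:,:2]*1000).astype(np.float32)))
    m=(X>.3)&(X<.62)&(Y>-.42)&(Y<-.17)&(Z>.012)&(Z<.022); m=cv2.morphologyEx(m.astype(np.uint8),cv2.MORPH_OPEN,np.ones((3,3)))>0; P=C[m]; print("  board",P.mean(0),cv2.minAreaRect((P[:,:2]*1000).astype(np.float32)))
    m=(X>.4)&(X<.62)&(Y>-.42)&(Y<-.2)&(Z>.085)&(Z<.105);P=C[m]; print("  bcup",P.mean(0),cv2.minEnclosingCircle((P[:,:2]*1000).astype(np.float32)))
    m=(X>.35)&(X<.48)&(Y>-.18)&(Y<-.06)&(Z>.05)&(Z<.07);P=C[m]; print("  gcup",P.mean(0),cv2.minEnclosingCircle((P[:,:2]*1000).astype(np.float32)))
E
python3 m.py
```

```text
top table z -0.0004989594181850077
plane [0.5561 0.0213 0.0612] [-0.5277  0.0506  0.8479] tilt 32.01107360777943 yaw -5.47464877389534 0.0014420294074816958 2716
 minrect top ((550.11474609375, 23.824691772460938), (307.7574462890625, 81.982666015625), 84.60087585449219)
 rim 228 px [143. 221.] enc [0.5228 0.1293 0.1119] R 24.046110153198242 meanfit [0.5233 0.1293 0.1122] 0.019542835721972348 ht 0.06481430465465936
 rim 177 px [147. 269.] enc [0.5131 0.0264 0.112 ] R 24.216304779052734 meanfit [0.5133 0.0261 0.1121] 0.02027233718063309 ht 0.06508895252763243
 rim 196 px [151. 317.] enc [ 0.5029 -0.0777  0.1118] R 24.062482833862305 meanfit [ 0.5034 -0.0773  0.1122] 0.01994848074713538 ht 0.06531772239696924
  gauge 135 mean [0.4102 0.1489 0.121 ] enc ((410.3042907714844, 149.11746215820312), 14.102500915527344) rect ((410.4758605957031, 148.8399658203125), (26.29498863220215, 26.50752830505371), 43.85211181640625)
  flange 239 mean [0.4079 0.1441 0.0535] enc ((410.22686767578125, 149.33705139160156), 49.285335540771484) rect ((410.1895446777344, 148.44371032714844), (73.6173019409179
[... 1633 characters left out ...]
), 50.086280822753906) rect ((411.38775634765625, 148.9032440185547), (74.73077392578125, 73.98208618164062), 72.41595458984375)
  block 951 mean [0.4107 0.156  0.05  ] enc ((411.29351806640625, 148.60325622558594), 51.994651794433594) rect ((411.33697509765625, 148.2607421875), (75.17396545410156, 74.57332611083984), 72.57592010498047)
  board [ 0.42076075 -0.28133569  0.01837482] ((438.0611267089844, -296.0010070800781), (143.8528289794922, 260.0704650878906), 77.05841827392578)
  bcup [ 0.5163194  -0.31081571  0.09343361] ((517.8389282226562, -312.200927734375), 37.775672912597656)
  gcup [ 0.40216313 -0.12202577  0.05752172] ((402.79046630859375, -123.41338348388672), 32.222896575927734)
```

```bash
cat >> h.py <<'E'
np.set_printoptions(suppress=True,precision=4)
N=np.array([-.5283,.0509,.8476]);N/=np.linalg.norm(N)
EY=np.cross(N,[1,0,0]);yaw=np.radians(-5.5);EY=np.array([-np.sin(yaw),np.cos(yaw),0])
N=np.array([-np.sin(np.radians(32))*np.cos(yaw),-np.sin(np.radians(32))*np.sin(yaw),np.cos(np.radians(32))])
def frame(x,y):
    x=np.array(x,float);x/=np.linalg.norm(x);y=np.array(y,float);y-=x*(x@y);y/=np.linalg.norm(y);return np.c_[x,y,np.cross(x,y)]
def Rnow(s=None):
    s=s or ctrl.state();return R.from_euler('xyz',s["ee_rot"],degrees=True)
def to(pos,Rt,s=None):
    """remaining shift/0.4 and turn rotvec/0.08 totals"""
    s=s or ctrl.state(); dp=np.array(pos)-s["ee_pos"]; rv=(R.from_matrix(Rt)*Rnow(s).inv()).as_rotvec()
    print("dp mm",(dp*1000).round(1),"units",(dp/.4).round(3)," rot deg",np.degrees(rv).round(2),"units",(rv/.08).round(3), "rows>=",max(np.linalg.norm(dp)/.05,np.degrees(np.linalg.norm(rv))/8.59).round(1))
E
python3 - <<'E'
from h import *
print(Rnow().as_matrix()); print(N,EY)
to([.4107,.1492,.16],frame([0,0,-1],EY)); to([.4107,.1492,.16],frame([0,0,-1],-EY))
E
```

```text
[[-0.0005  0.4366 -0.8996]
 [ 0.0015 -0.8996 -0.4366]
 [-1.     -0.0015 -0.0002]]
[-0.5275  0.0508  0.848 ] [0.0958 0.9954 0.    ]
dp mm [138.  711.1 -95.3] units [ 0.345  1.778 -0.238]  rot deg [  0.01  -0.12 148.61] units [ 0.002 -0.026 32.422] rows>= 17.3
dp mm [138.  711.1 -95.3] units [ 0.345  1.778 -0.238]  rot deg [ -0.09  -0.01 -31.39] units [-0.02  -0.001 -6.848] rows>= 14.6
```

Emit:
{"api": "arm_command", "payload": {"increments": [[0.022,0.111,0,0,0,-0.43,1],[0.022,0.111,0,0,0,-0.43,1],[0.022,0.111,0,0,0,-0.43,1],[0.022,0.111,0,0,0,-0.43,1],[0.022,0.111,0,0,0,-0.43,1]]}}

```text
time_s: 0.65
ee_pos: [0.3168, -0.3384, 0.2558]
ee_rot: [-95.5, 90.0, 100.4]
ft_force: [1.3, 0.0, 1.9]
width: 0.0856
```

Emit:
{"api": "arm_command", "payload": {"increments": [[0.022,0.111,0,0,0,-0.43,1],[0.022,0.111,0,0,0,-0.43,1],[0.022,0.111,-0.02,0,0,-0.43,1],[0.022,0.111,-0.02,0,0,-0.43,1],[0.022,0.111,-0.02,0,0,-0.43,1]]}}

```text
time_s: 1.15
ee_pos: [0.3607, -0.1165, 0.2319]
ee_rot: [155.7, 90.0, -18.3]
ft_force: [0.4, -0.2, 0.4]
width: 0.0857
```

Emit:
{"api": "arm_command", "payload": {"increments": [[0.022,0.111,-0.02,0,0,-0.43,0.7],[0.022,0.111,-0.02,0,0,-0.43,0.7],[0.022,0.111,-0.02,0,0,-0.43,0.7],[0.022,0.111,0,0,0,-0.43,0.7],[0.022,0.111,0,0,0,-0.43,0.7]]}}

```text
time_s: 1.65
ee_pos: [0.4044, 0.1057, 0.2078]
ee_rot: [80.6, 90.0, -103.2]
ft_force: [0.5, -0.5, 0.1]
width: 0.06
```

```bash
python3 - <<'E'
from h import *
s=ctrl.state();print(s["time_s"],s["joints"],s["ee_pos"],s["width"]); to([.4107,.1492,.18],frame([0,0,-1],-EY),s)
p,d=ctrl.camera("wrist");cv2.imwrite("pics/w1.png",p)
E
```

```text
1.65 [  4.4297 -25.6978 121.7897  -0.0099  83.9112  98.1682] [0.4044 0.1057 0.2078] 0.06000257909344173
dp mm [  6.3  43.5 -27.8] units [ 0.016  0.109 -0.07 ]  rot deg [ 0.01 -0.   -1.76] units [ 0.002 -0.001 -0.385] rows>= 1.0
```

View pics/w1.png

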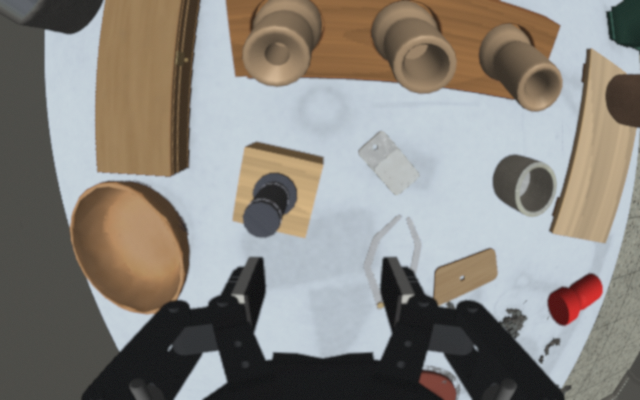

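Emit:
{"api": "arm_command", "payload": {"increments": [[0.008,0.055,0,0,0,-0.2,0.7],[0.008,0.054,0,0,0,-0.185,0.7],[0,0,-0.06,0,0,0,0.7],[0,0,-0.06,0,0,0,0.7],[0,0,0,0,0,0,0.7]]}}

```text
time_s: 2.2
ee_pos: [0.4086, 0.147, 0.1564]
ee_rot: [15.4, 89.6, -170.0]
ft_force: [-0.8, 0.5, -0.6]
width: 0.0598
```

```bash
python3 - <<'E'
from h import *
s=ctrl.state();print(s["time_s"],s["joints"],s["ee_pos"],s["width"]); to([.4107,.1492,.098],frame([0,0,-1],-EY),s)
p,d=ctrl.camera("wrist");cv2.imwrite("pics/w2.png",p)
E
```

```text
2.2 [  9.9553 -19.6881 122.5008  -0.0004  77.6323 105.3641] [0.4086 0.147  0.1564] 0.05975507645012347
dp mm [  2.1   2.2 -58.4] units [ 0.005  0.005 -0.146]  rot deg [ 0.08 -0.44 -0.09] units [ 0.017 -0.096 -0.02 ] rows>= 1.2
```

View pics/w2.png

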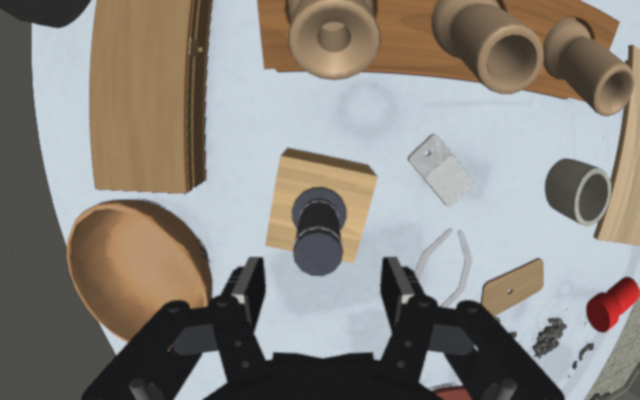

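Emit:
{"api": "arm_command", "payload": {"increments": [[0.005,0.005,-0.03,0,-0.09,0,0.7],[0,0,-0.06,0,0,0,0.7],[0,0,-0.056,0,0,0,0.7],[0,0,0,0,0,0,0.7]]}}

```text
time_s: 2.65
ee_pos: [0.4118, 0.1488, 0.1002]
ee_rot: [169.9, 89.8, -15.6]
ft_force: [-0.4, -0.5, -0.9]
width: 0.0599
```

```bash
python3 - <<'E'
from h import *
s=ctrl.state();print(s["time_s"],s["ee_pos"],s["width"],s["ft_force"]); to([.4107,.1492,.098],frame([0,0,-1],-EY),s)
p,d=ctrl.camera("wrist");cv2.imwrite("pics/w3.png",p)
E
```

```text
2.65 [0.4118 0.1488 0.1002] 0.05994561556360026 [-0.4445 -0.5065 -0.8512]
dp mm [-1.1  0.4 -2.2] units [-0.003  0.001 -0.006]  rot deg [ 0.05  0.16 -0.03] units [ 0.01   0.035 -0.007] rows>= 0.1
```

View pics/w3.png

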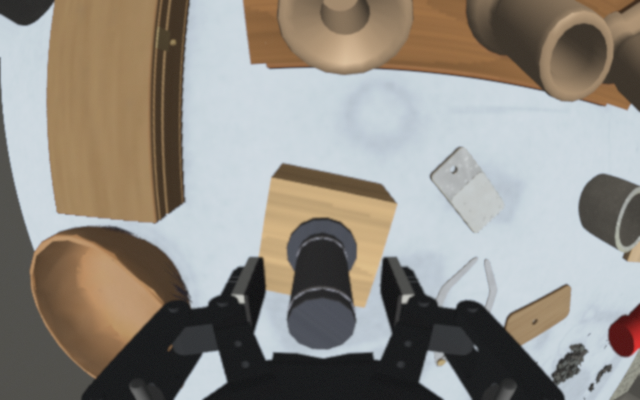

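Emit:
{"api": "arm_command", "payload": {"increments": [[-0.002,0.001,-0.005,0,0.03,0,0.7],[0,0,0,0,0,0,0.2],[0,0,0,0,0,0,0],[0,0,0,0,0,0,0],[0,0,0,0,0,0,0]]}}

```text
time_s: 3.2
ee_pos: [0.4133, 0.1497, 0.1013]
ee_rot: [-175.7, 89.6, -1.1]
ft_force: [-1.8, -1.5, 5.4]
width: 0.0269
```

Emit:
{"api": "arm_command", "payload": {"increments": [[0,0,0,0,0,0,0],[0,0,0,0,0,0,0]]}}

```text
time_s: 3.4
ee_pos: [0.4133, 0.1497, 0.1013]
ee_rot: [-175.9, 89.6, -1.3]
ft_force: [-1.5, -3.1, 5.8]
width: 0.0266
```

```bash
python3 - <<'E'
from h import *
s=ctrl.state();print(s["time_s"],s["ee_pos"],s["width"],s["ft_force"]); to([.4107,.1492,.098],frame([0,0,-1],-EY),s)
p,d=ctrl.camera("wrist");cv2.imwrite("pics/w4.png",p)
E
```

```text
3.4 [0.4133 0.1497 0.1013] 0.02662022645668471 [-1.5001 -3.0821  5.797 ]
dp mm [-2.6 -0.5 -3.3] units [-0.007 -0.001 -0.008]  rot deg [ 0.01  0.38 -0.06] units [ 0.002  0.082 -0.013] rows>= 0.1
```

View pics/w4.png

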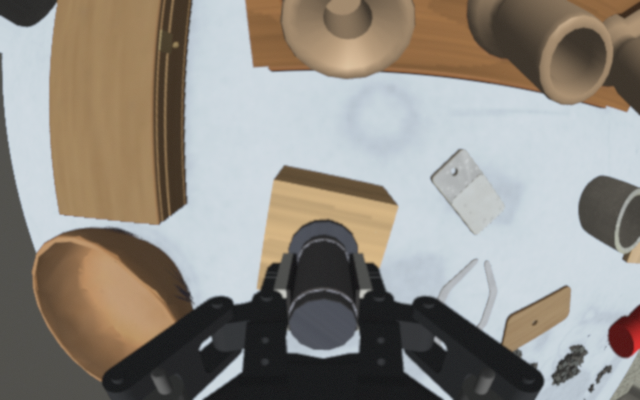

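Emit:
{"api": "arm_command", "payload": {"increments": [[0,0,0.02,0,0,0,0],[0,0,0.05,0,0,0,0],[0,0,0.08,0,0,0,0],[0,0,0.08,0,0,0,0],[0,0,0.08,0,0,0,0]]}}

```text
time_s: 3.95
ee_pos: [0.4118, 0.1497, 0.2246]
ee_rot: [-172.9, 89.8, 1.7]
ft_force: [1.6, -0.2, -2.5]
width: 0.0268
```

Emit:
{"api": "arm_command", "payload": {"increments": [[0,0,0.08,0,0,0,0],[0,0,0,0,0,0,0],[0,0,0,0,0,0,0]]}}

```text
time_s: 4.25
ee_pos: [0.4124, 0.1498, 0.2558]
ee_rot: [-171.8, 89.7, 2.8]
ft_force: [-0.5, -0.2, -3.3]
width: 0.0267
```

```bash
python3 - <<'E'
from h import *
s=ctrl.state();print(s["time_s"],s["joints"],s["ee_pos"],s["width"],s["ft_force"]); 
mouth=np.array([.5234,.1291,.1127])
to(mouth+N*.165,frame(-N,-EY),s)
p,d=ctrl.camera("scene");cv2.imwrite("pics/s5.png",p);np.save("pics/s5.npy",d)
C=cloud("scene",d); X,Y,Z=C[...,0],C[...,1],C[...,2]
m=(abs(X-s["ee_pos"][0])<.05)&(abs(Y-s["ee_pos"][1])<.06)&(Z>.12)
for a in np.arange(.14,.3,.01):
    k=m&(abs(Z-a)<.005)
    if k.sum()>5: print(a.round(3),k.sum(),C[k].min(0),C[k].max(0))
c=cv2.resize(p[180:380,220:420],None,fx=3,fy=3);cv2.imwrite("pics/s5c.png",c)
E
```

```text
4.25 [ 10.2503 -24.2597 116.2115  -0.0399  87.7439 105.6902] [0.4124 0.1498 0.2558] 0.026738031980847926 [-0.4923 -0.1631 -3.349 ]
dp mm [ 24.  -12.3  -3.2] units [ 0.06  -0.031 -0.008]  rot deg [ -3.06 -31.55  -0.07] units [-0.668 -6.883 -0.016] rows>= 3.7
0.16 8 [0.4016 0.151  0.1614] [0.42   0.1579 0.165 ]
0.17 24 [0.4015 0.1518 0.1663] [0.4198 0.1594 0.1749]
0.18 12 [0.4014 0.154  0.1752] [0.416  0.1591 0.1794]
0.19 7 [0.4028 0.1585 0.1856] [0.4141 0.1623 0.1904]
0.21 170 [0.3897 0.1346 0.2053] [0.4277 0.1696 0.2148]
0.22 9 [0.3975 0.1537 0.2171] [0.4038 0.1611 0.2221]
0.23 16 [0.3973 0.1537 0.2252] [0.405  0.1693 0.235 ]
0.24 13 [0.3972 0.1532 0.236 ] [0.4034 0.1694 0.2445]
0.25 13 [0.3971 0.1525 0.2454] [0.4032 0.1678 0.2548]
0.26 12 [0.397  0.151  0.2554] [0.4059 0.1692 0.2629]
0.28 40 [0.4011 0.1672 0.275 ] [0.4271 0.1907 0.285 ]
0.29 35 [0.4022 0.1711 0.2854] [0.4264 0.2003 0.295 ]
```

View pics/s5c.png

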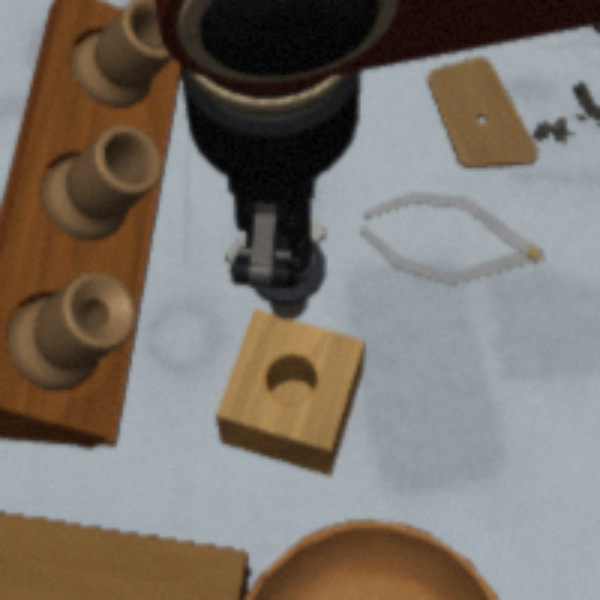

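Emit:
{"api": "arm_command", "payload": {"increments": [[0.008,-0.004,0,-0.095,-0.98,0,0],[0.008,-0.004,0,-0.095,-0.98,0,0],[0.008,-0.004,0,-0.095,-0.98,0,0],[0.008,-0.004,0,-0.095,-0.98,0,0],[0.008,-0.004,0,-0.095,-0.98,0,0]]}}

```text
time_s: 4.8
ee_pos: [0.4274, 0.1414, 0.2525]
ee_rot: [179.8, 67.3, -5.7]
ft_force: [0.3, -0.4, -3.0]
width: 0.0267
```

Emit:
{"api": "arm_command", "payload": {"increments": [[0.008,-0.004,0,-0.095,-0.98,0,0],[0.008,-0.004,0,-0.095,-0.98,0,0],[0,0,0,0,0,0,0]]}}

```text
time_s: 5.1
ee_pos: [0.4325, 0.1384, 0.251]
ee_rot: [179.7, 58.5, -5.6]
ft_force: [0.0, -0.4, -3.0]
width: 0.0266
```

```bash
cat >> h.py <<'E'
MO=dict(L=np.array([.5234,.1291,.1127]),M=np.array([.5133,.0266,.1126]),R=np.array([.5036,-.0774,.1127]))
FT=frame(-N,-EY)
LEN=.0953; OZ=.0018; OY=0.
def nose(s=None):
    s=s or ctrl.state(); A=Rnow(s).as_matrix(); return s["ee_pos"]+A@[LEN,OY,OZ]
def tcpfor(k,depth):  # depth of nose below rim
    return MO[k]-N*depth-FT@[LEN,OY,OZ]
def st(k):
    s=ctrl.state(); q=nose(s)-MO[k]
    print("t",s["time_s"],"depth mm",(-q@N*1000).round(1),"lat y(EY)",(q@EY*1000).round(1),"lat up(EX2)",(q@np.cross(EY,N)*1000).round(1),"F along N",(s["ft_force"]@N).round(1),"F EY",(s["ft_force"]@EY).round(1),"F up",(s["ft_force"]@np.cross(EY,N)).round(1),"w",s["width"].round(4), "tq",s["torque"].round(2)); return s
E
python3 - <<'E'
from h import *
s=st("L");print(s["joints"])
to(tcpfor("L",-.015),FT,s); print("per mm along -N units",(-N/400))
p,d=ctrl.camera("wrist");cv2.imwrite("pics/w6.png",p)
E
```

```text
Traceback (most recent call last):
  File "h.py", line 36, in st
    print("t",s["time_s"],"depth mm",(-q@N*1000).round(1),"lat y(EY)",(q@EY*1000).round(1),"lat up(EX2)",(q@np.cross(EY,N)*1000).round(1),"F along N",(s["ft_force"]@N).round(1),"F EY",(s["ft_force"]@EY).round(1),"F up",(s["ft_force"]@np.cross(EY,N)).round(1),"w",s["width"].round(4), "tq",s["torque"].round(2)); return s
                                                                                                                                                                                                                                                                       ^^^^^^^^^^^^^^^^
AttributeError: 'float' object has no attribute 'round'
```

```bash
sed -i 's/s\["width"\].round(4)/round(s["width"],4)/' h.py
python3 - <<'E'
from h import *
s=st("L");print(s["joints"])
to(tcpfor("L",-.015),FT,s); print("per mm along -N units",(-N/400))
p,d=ctrl.camera("wrist");cv2.imwrite("pics/w6.png",p)
E
```

```text
t 5.1 depth mm -70.4 lat y(EY) 0.4 lat up(EX2) -6.8 F along N -2.5 F EY -0.4 F up -1.5 w 0.0266 tq [ 0.06  0.5  -0.01]
[ 14.0112 -41.5727 130.9385 -11.5612  61.1583 112.3009]
dp mm [ 34.2  -3.8 -43.8] units [ 0.086 -0.01  -0.11 ]  rot deg [ 0.09 -0.53 -0.09] units [ 0.019 -0.115 -0.02 ] rows>= 1.1
per mm along -N units [ 0.0013 -0.0001 -0.0021]
```

View pics/w6.png

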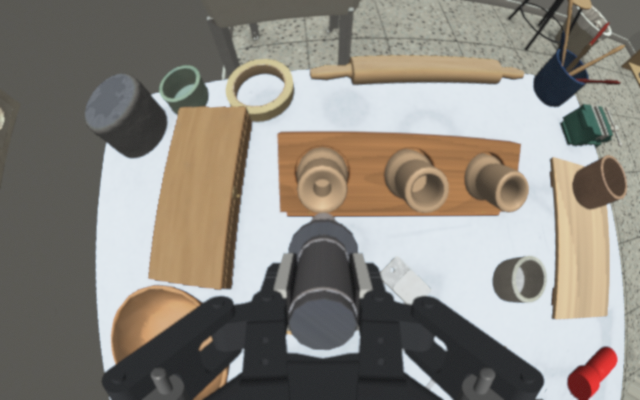

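Emit:
{"api": "arm_command", "payload": {"increments": [[0.043,-0.005,-0.055,0.01,-0.06,-0.01,0],[0.043,-0.005,-0.055,0.01,-0.06,-0.01,0],[0,0,0,0,0,0,0]]}}

```text
time_s: 5.45
ee_pos: [0.4679, 0.1336, 0.2063]
ee_rot: [179.9, 58.2, -5.7]
ft_force: [-0.6, -0.4, -3.0]
width: 0.0265
```

```bash

python3 - <<'E'
from h import *
s=st("L")
to(tcpfor("L",0),FT,s)
p,d=ctrl.camera("wrist");cv2.imwrite("pics/w7.png",cv2.resize(p[120:380,200:460],None,fx=2.3,fy=2.3))
p,d=ctrl.camera("scene");cv2.imwrite("pics/s7.png",cv2.resize(p[200:340,200:360],None,fx=4,fy=4))
p,d=ctrl.camera("top");cv2.imwrite("pics/t7.png",cv2.resize(p[90:230,160:320],None,fx=4,fy=4))
E
```

```text
t 5.45 depth mm -13.6 lat y(EY) -1.0 lat up(EX2) 0.2 F along N -2.2 F EY -0.4 F up -2.0 w 0.0265 tq [ 0.04  0.52 -0.02]
dp mm [  6.7   0.2 -11.8] units [ 0.017  0.    -0.03 ]  rot deg [ 0.02 -0.22  0.12] units [ 0.004 -0.049  0.026] rows>= 0.3
```

View pics/w7.png

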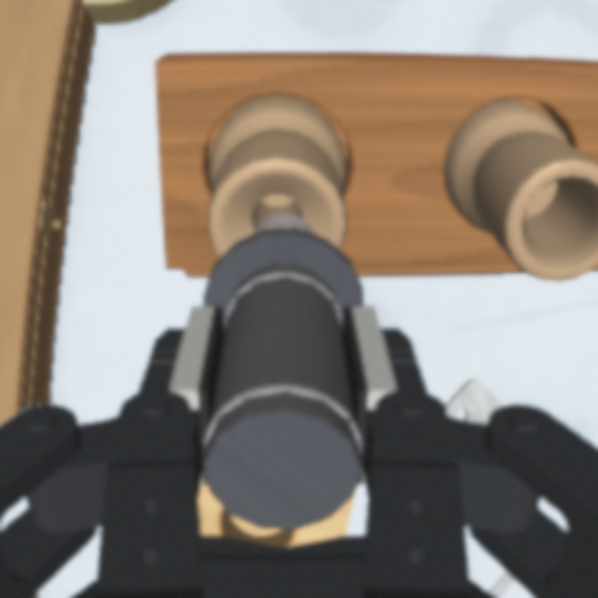

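View pics/s7.png

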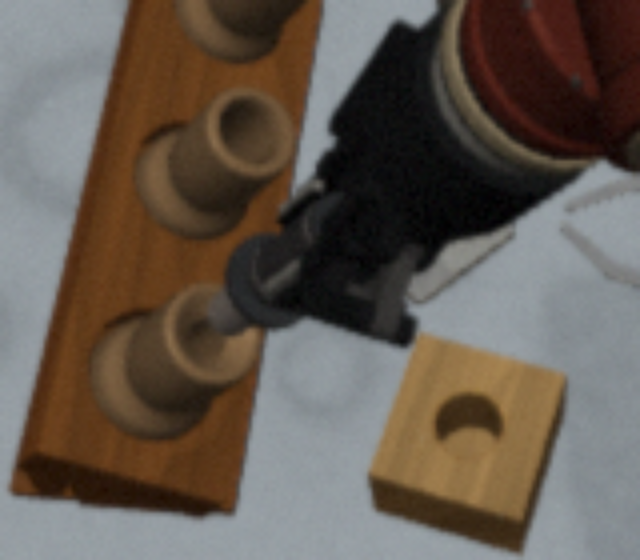

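View pics/t7.png

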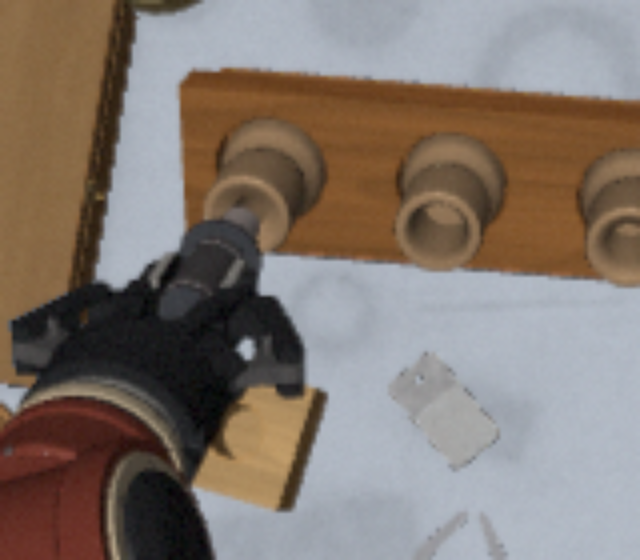

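Emit:
{"api": "arm_command", "payload": {"increments": [[0.008,0.001,-0.015,0,-0.02,0,0],[0.008,0,-0.015,0,-0.02,0,0],[0.003,0,-0.004,0,0,0,0],[0.0,0,0,0,0,0,0]]}}

```text
time_s: 6.0
ee_pos: [0.4767, 0.1349, 0.1978]
ee_rot: [-179.8, 57.5, -5.3]
ft_force: [0.4, -0.5, -2.2]
width: 0.0266
```

```bash

python3 - <<'E'
from h import *
s=st("L")
to(tcpfor("L",0.006),FT,s)
p,d=ctrl.camera("wrist");cv2.imwrite("pics/w8.png",cv2.resize(p[120:380,200:460],None,fx=2.3,fy=2.3))
E
```

```text
t 6.0 depth mm -1.8 lat y(EY) 1.5 lat up(EX2) 4.3 F along N -2.1 F EY -0.5 F up -0.8 w 0.0266 tq [ 0.06  0.43 -0.  ]
dp mm [ 1.1 -1.5 -8.4] units [ 0.003 -0.004 -0.021]  rot deg [-0.07  0.55  0.03] units [-0.015  0.12   0.006] rows>= 0.2
```

View pics/w8.png

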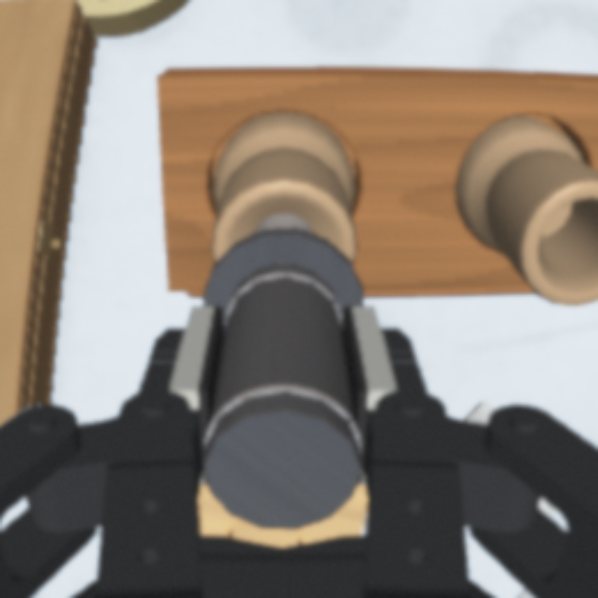

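Emit:
{"api": "arm_command", "payload": {"increments": [[0,0,0,0,0,0,0]]}}

```text
time_s: 6.15
ee_pos: [0.4769, 0.135, 0.1986]
ee_rot: [-179.7, 57.4, -5.3]
ft_force: [0.3, -0.7, -1.2]
width: 0.0264
```

```bash

python3 - <<'E'
from h import *
s=st("L");print(s["qd"],s["ee_pos"],s["joints"])
to(tcpfor("L",0.003),FT,s)
E
```

```text
t 6.15 depth mm -2.3 lat y(EY) 1.6 lat up(EX2) 5.0 F along N -1.2 F EY -0.6 F up -0.3 w 0.0264 tq [ 0.04  0.38 -0.01]
[ 0.0285 -0.1383 -0.0638 -0.0879 -0.0821  0.0898] [0.4769 0.135  0.1986] [ 11.9171 -31.8047 130.559  -11.9448  50.4354 112.5743]
dp mm [-0.7 -1.3 -6.7] units [-0.002 -0.003 -0.017]  rot deg [-0.08  0.62  0.03] units [-0.018  0.135  0.007] rows>= 0.1
```

Emit:
{"api": "arm_command", "payload": {"increments": [[-0.003,-0.003,-0.013,-0.02,0.13,0,0],[0,0,0,0,0,0,0]]}}

```text
time_s: 6.35
ee_pos: [0.4753, 0.1336, 0.1923]
ee_rot: [179.9, 58.1, -5.6]
ft_force: [-0.7, -0.4, -2.1]
width: 0.0269
```

```bash

python3 - <<'E'
from h import *
s=st("L");print(s["ee_pos"])
to(tcpfor("L",0.003),FT,s)
E
```

```text
t 6.35 depth mm 2.1 lat y(EY) -0.3 lat up(EX2) -0.7 F along N -1.4 F EY -0.5 F up -1.7 w 0.0269 tq [0.02 0.46 0.  ]
[0.4753 0.1336 0.1923]
dp mm [ 1.   0.1 -0.4] units [ 0.002  0.    -0.001]  rot deg [ 0.03 -0.09  0.05] units [ 0.006 -0.019  0.01 ] rows>= 0.0
```

Emit:
{"api": "arm_command", "payload": {"increments": [[0.004,0,-0.004,0,0,0,0],[0.003,0,-0.004,0,0,0,0]]}}

```text
time_s: 6.55
ee_pos: [0.4786, 0.1337, 0.1899]
ee_rot: [180.0, 58.0, -5.6]
ft_force: [0.5, 1.0, -1.7]
width: 0.0266
```

```bash

python3 - <<'E'
from h import *
s=st("L")
to(tcpfor("L",0.008),FT,s)
E
```

```text
t 6.55 depth mm 6.0 lat y(EY) 0.2 lat up(EX2) 1.0 F along N -1.7 F EY 1.0 F up -0.6 w 0.0266 tq [ 0.03  0.4  -0.04]
dp mm [ 0.2 -0.3 -2.2] units [ 0.001 -0.001 -0.005]  rot deg [0.01 0.01 0.04] units [0.003 0.003 0.008] rows>= 0.0
```

Emit:
{"api": "arm_command", "payload": {"increments": [[0.001,-0.001,-0.005,0,0,0,0],[0,0,0,0,0,0,0]]}}

```text
time_s: 6.75
ee_pos: [0.4791, 0.1335, 0.1883]
ee_rot: [-180.0, 58.0, -5.5]
ft_force: [-1.9, 1.3, -1.0]
width: 0.0266
```

```bash

python3 - <<'E'
from h import *
s=st("L")
to(tcpfor("L",0.010),FT,s)
E
```

```text
t 6.75 depth mm 7.6 lat y(EY) 0.1 lat up(EX2) 0.5 F along N 0.2 F EY 1.1 F up -2.2 w 0.0266 tq [0.19 0.46 0.06]
dp mm [ 0.8 -0.2 -2.3] units [ 0.002 -0.    -0.006]  rot deg [-0.01  0.03  0.03] units [-0.003  0.006  0.007] rows>= 0.0
```

Emit:
{"api": "arm_command", "payload": {"increments": [[0.002,0,-0.0035,0,0,0,0],[0,0,0,0,0,0,0]]}}

```text
time_s: 6.95
ee_pos: [0.4799, 0.1337, 0.1882]
ee_rot: [-179.9, 58.0, -5.5]
ft_force: [-8.5, 2.1, 7.6]
width: 0.0269
```

```bash

python3 - <<'E'
from h import *
s=st("L")
to(tcpfor("L",0.010),FT,s)
E
```

```text
t 6.95 depth mm 8.2 lat y(EY) 0.5 lat up(EX2) 1.2 F along N 11.0 F EY 1.3 F up -3.3 w 0.0269 tq [0.15 1.12 0.07]
dp mm [-0.  -0.5 -2.2] units [-0.    -0.001 -0.005]  rot deg [-0.04  0.04  0.04] units [-0.008  0.008  0.009] rows>= 0.0
```

Emit:
{"api": "arm_command", "payload": {"increments": [[-0.0033,0.001,0.0008,0,0,0,0],[0.0013,0,-0.0022,0,0,0,0],[0,0,0,0,0,0,0]]}}

```text
time_s: 7.25
ee_pos: [0.4795, 0.1342, 0.1874]
ee_rot: [-179.9, 57.9, -5.4]
ft_force: [-5.4, 1.9, 5.2]
width: 0.0268
```

```bash

python3 - <<'E'
from h import *
s=st("L")
to(tcpfor("L",0.010),FT,s)
p,d=ctrl.camera("wrist");cv2.imwrite("pics/w9.png",cv2.resize(p[120:380,200:460],None,fx=2.3,fy=2.3))
E
```

```text
t 7.25 depth mm 8.5 lat y(EY) 0.9 lat up(EX2) 0.5 F along N 7.4 F EY 1.3 F up -2.0 w 0.0268 tq [0.29 0.58 0.15]
dp mm [ 0.5 -0.9 -1.4] units [ 0.001 -0.002 -0.004]  rot deg [-0.05  0.12  0.02] units [-0.011  0.027  0.005] rows>= 0.0
```

View pics/w9.png

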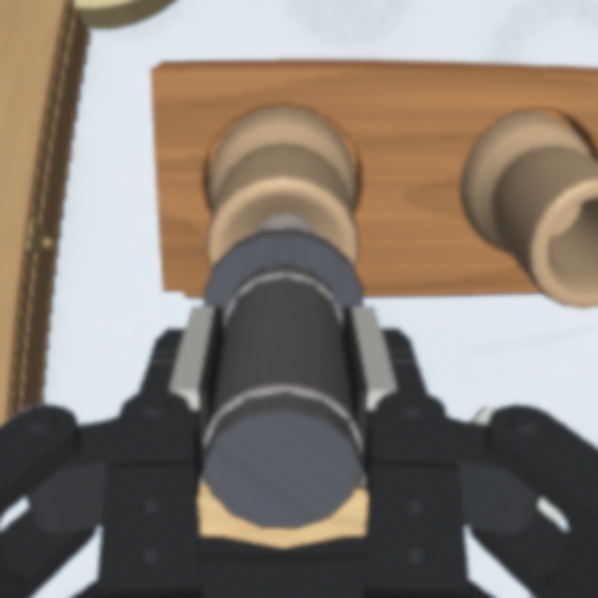

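Left: the nose stops about 8.5 mm below the rim with centred forces, so this socket is tight. Retracting and moving to the middle one.

Emit:
{"api": "arm_command", "payload": {"increments": [[-0.006,0.0005,0.01,0,0,0,0],[-0.025,0.0025,0.04,0,0,0,0],[-0.025,0.0025,0.04,0,0,0,0],[0,0,0,0,0,0,0]]}}

```text
time_s: 7.7
ee_pos: [0.4569, 0.1362, 0.2243]
ee_rot: [-179.9, 57.8, -5.4]
ft_force: [0.6, -0.3, -1.6]
width: 0.0267
```

```bash

python3 - <<'E'
from h import *
s=st("L")
to(tcpfor("M",-0.025),FT,s)
d=ctrl.camera("top")[1]; C=cloud("top",d)
E
```

```text
t 7.7 depth mm -34.7 lat y(EY) 0.7 lat up(EX2) 1.0 F along N -1.7 F EY -0.3 F up -0.3 w 0.0267 tq [0.08 0.44 0.02]
dp mm [  -5.6 -103.6   -8.7] units [-0.014 -0.259 -0.022]  rot deg [-0.02  0.25  0.  ] units [-0.005  0.055  0.001] rows>= 2.1
```

Emit:
{"api": "arm_command", "payload": {"increments": [[-0.005,-0.087,0,0,0.02,0,0],[-0.005,-0.086,-0.01,0,0.02,0,0],[-0.004,-0.086,-0.011,0,0.015,0,0],[0,0,0,0,0,0,0]]}}

```text
time_s: 8.15
ee_pos: [0.4501, 0.0283, 0.211]
ee_rot: [179.8, 58.4, -6.2]
ft_force: [0.3, -0.2, -2.1]
width: 0.0266
```

```bash

python3 - <<'E'
from h import *
s=st("M")
to(tcpfor("M",-0.003),FT,s)
p,d=ctrl.camera("wrist");cv2.imwrite("pics/w10.png",cv2.resize(p[120:380,200:460],None,fx=2.3,fy=2.3))
E
```

```text
t 8.15 depth mm -21.6 lat y(EY) -4.9 lat up(EX2) -3.9 F along N -2.0 F EY -0.2 F up -0.9 w 0.0266 tq [0.03 0.45 0.  ]
dp mm [ 12.9   3.1 -14.1] units [ 0.032  0.008 -0.035]  rot deg [ 0.08 -0.44  0.46] units [ 0.017 -0.095  0.101] rows>= 0.4
```

View pics/w10.png

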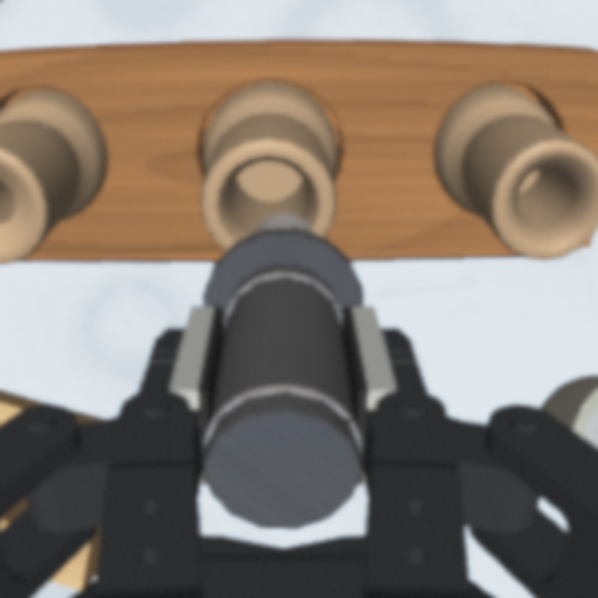

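Emit:
{"api": "arm_command", "payload": {"increments": [[0.02,0.008,-0.01,0.015,-0.09,0.1,0],[0.012,0,-0.02,0,0,0,0],[0,0,0,0,0,0,0]]}}

```text
time_s: 8.5
ee_pos: [0.463, 0.0364, 0.1989]
ee_rot: [-179.9, 58.1, -4.9]
ft_force: [-0.1, 0.5, -2.4]
width: 0.0269
```

```bash

python3 - <<'E'
from h import *
s=st("M")
to(tcpfor("M",0.003),FT,s)
E
```

```text
t 8.5 depth mm -4.9 lat y(EY) 5.4 lat up(EX2) 0.4 F along N -1.9 F EY 0.5 F up -1.4 w 0.0269 tq [0.06 0.47 0.04]
dp mm [ 3.2 -5.2 -7. ] units [ 0.008 -0.013 -0.018]  rot deg [-0.07 -0.12 -0.5 ] units [-0.016 -0.025 -0.11 ] rows>= 0.2
```

Emit:
{"api": "arm_command", "payload": {"increments": [[0,0,0,0,0,0,0],[0,0,0,0,0,0,0]]}}

```text
time_s: 8.7
ee_pos: [0.4636, 0.036, 0.2014]
ee_rot: [-179.9, 57.9, -4.9]
ft_force: [0.1, -0.5, -2.9]
width: 0.0269
```

```bash

python3 - <<'E'
from h import *
s=st("M")
to(tcpfor("M",0.003),FT,s)
E
```

```text
t 8.7 depth mm -6.7 lat y(EY) 5.1 lat up(EX2) 2.8 F along N -2.5 F EY -0.4 F up -1.4 w 0.0269 tq [ 0.05  0.41 -0.01]
dp mm [ 2.5 -4.9 -9.6] units [ 0.006 -0.012 -0.024]  rot deg [-0.05  0.14 -0.48] units [-0.012  0.031 -0.105] rows>= 0.2
```

Emit:
{"api": "arm_command", "payload": {"increments": [[0.003,-0.012,-0.012,0,0.02,-0.1,0],[0.003,0,-0.01,0,0,0,0],[0,0,0,0,0,0,0],[0,0,0,0,0,0,0]]}}

```text
time_s: 9.1
ee_pos: [0.4659, 0.0306, 0.1924]
ee_rot: [-179.9, 58.0, -5.5]
ft_force: [-0.4, 0.2, -2.0]
width: 0.0267
```

```bash

python3 - <<'E'
from h import *
s=st("M")
to(tcpfor("M",0.006),FT,s)
p,d=ctrl.camera("wrist");cv2.imwrite("pics/w11.png",cv2.resize(p[120:380,200:460],None,fx=2.3,fy=2.3))
E
```

```text
t 9.1 depth mm 2.4 lat y(EY) -0.5 lat up(EX2) 0.2 F along N -1.5 F EY 0.1 F up -1.4 w 0.0267 tq [ 0.05  0.43 -0.  ]
dp mm [ 1.8  0.4 -3.1] units [ 0.004  0.001 -0.008]  rot deg [-0.06  0.04  0.05] units [-0.013  0.008  0.011] rows>= 0.1
```

View pics/w11.png

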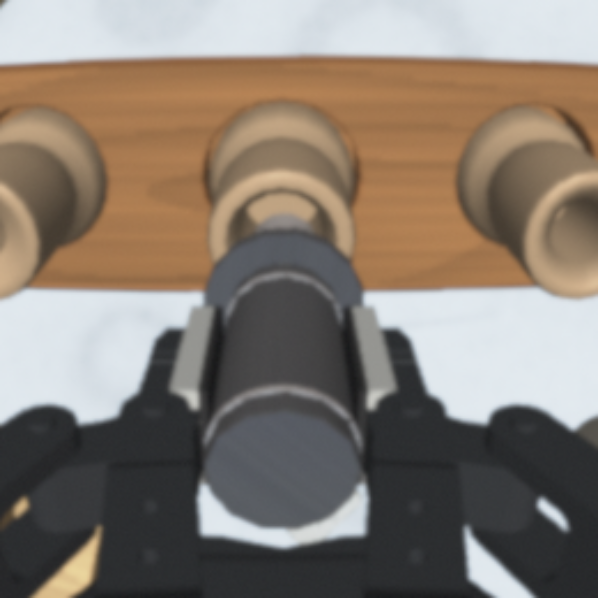

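Emit:
{"api": "arm_command", "payload": {"increments": [[0.0026,0.001,-0.0042,0,0,0,0],[0.0026,-0.0003,-0.0042,0,0,0,0],[0.0026,-0.0003,-0.0042,0,0,0,0],[0,0,0,0,0,0,0]]}}

```text
time_s: 9.55
ee_pos: [0.4691, 0.0309, 0.1873]
ee_rot: [-179.9, 58.0, -5.4]
ft_force: [-0.0, 1.0, -2.2]
width: 0.0267
```

```bash

python3 - <<'E'
from h import *
s=st("M")
to(tcpfor("M",0.012),FT,s)
E
```

```text
t 9.55 depth mm 8.5 lat y(EY) 0.1 lat up(EX2) 0.1 F along N -1.8 F EY 1.0 F up -1.3 w 0.0267 tq [0.04 0.45 0.04]
dp mm [ 1.8 -0.2 -3.1] units [ 0.004 -0.001 -0.008]  rot deg [-0.06  0.03  0.03] units [-0.012  0.006  0.007] rows>= 0.1
```

Emit:
{"api": "arm_command", "payload": {"increments": [[0.0026,-0.0003,-0.0042,0,0,0,0],[0.0026,-0.0003,-0.0042,0,0,0,0],[0.0026,-0.0003,-0.0042,0,0,0,0],[0,0,0,0,0,0,0]]}}

```text
time_s: 9.95
ee_pos: [0.4722, 0.0305, 0.1822]
ee_rot: [-179.9, 58.0, -5.4]
ft_force: [-0.2, -0.8, -2.4]
width: 0.0268
```

```bash

python3 - <<'E'
from h import *
s=st("M")
to(tcpfor("M",0.018),FT,s)
E
```

```text
t 9.95 depth mm 14.4 lat y(EY) 0.0 lat up(EX2) 0.1 F along N -2.0 F EY -0.8 F up -1.4 w 0.0268 tq [0.04 0.44 0.02]
dp mm [ 1.9 -0.1 -3.1] units [ 0.005 -0.    -0.008]  rot deg [-0.06  0.02  0.04] units [-0.013  0.005  0.008] rows>= 0.1
```

Nose inside the bore, no resistance. Continue.

Emit:
{"api": "arm_command", "payload": {"increments": [[0.0026,-0.0003,-0.0042,0,0,0,0],[0.0026,-0.0003,-0.0042,0,0,0,0],[0.0026,-0.0003,-0.0042,0,0,0,0],[0.0026,-0.0003,-0.0042,0,0,0,0],[0,0,0,0,0,0,0]]}}

```text
time_s: 10.45
ee_pos: [0.4764, 0.0301, 0.1755]
ee_rot: [-179.9, 58.0, -5.4]
ft_force: [0.0, 0.1, -1.1]
width: 0.0267
```

```bash

python3 - <<'E'
from h import *
s=st("M")
to(tcpfor("M",0.026),FT,s)
E
```

```text
t 10.45 depth mm 22.3 lat y(EY) -0.0 lat up(EX2) 0.1 F along N -0.9 F EY 0.1 F up -0.6 w 0.0267 tq [0.1  0.4  0.06]
dp mm [ 1.9 -0.1 -3.2] units [ 0.005 -0.    -0.008]  rot deg [-0.06  0.02  0.03] units [-0.013  0.005  0.007] rows>= 0.1
```

Emit:
{"api": "arm_command", "payload": {"increments": [[0.0026,-0.0003,-0.0042,0,0,0,0],[0.0026,-0.0003,-0.0042,0,0,0,0],[0,0,0,0,0,0,0]]}}

```text
time_s: 10.75
ee_pos: [0.4785, 0.0298, 0.1722]
ee_rot: [-179.9, 58.0, -5.4]
ft_force: [-0.3, -0.1, -1.8]
width: 0.0267
```

Emit:
{"api": "arm_command", "payload": {"increments": [[0.0026,-0.0003,-0.0042,0,0,0,0],[0,0,0,0,0,0,0]]}}

```text
time_s: 10.95
ee_pos: [0.4795, 0.0297, 0.1707]
ee_rot: [-179.9, 58.0, -5.4]
ft_force: [-0.5, 0.2, -2.2]
width: 0.027
```

```bash

python3 - <<'E'
from h import *
s=st("M")
to(tcpfor("M",0.03),FT,s)
E
```

```text
t 10.95 depth mm 28.1 lat y(EY) -0.1 lat up(EX2) 0.3 F along N -1.6 F EY 0.1 F up -1.6 w 0.027 tq [0.03 0.4  0.02]
dp mm [ 0.8  0.1 -1.7] units [ 0.002  0.    -0.004]  rot deg [-0.06  0.05  0.04] units [-0.012  0.01   0.008] rows>= 0.0
```

Emit:
{"api": "arm_command", "payload": {"increments": [[0.0022,0,-0.0042,0,0,0,0],[0,0,0,0,0,0,0]]}}

```text
time_s: 11.15
ee_pos: [0.4804, 0.0297, 0.1689]
ee_rot: [-179.9, 58.0, -5.4]
ft_force: [0.2, -0.5, -2.1]
width: 0.0265
```

Emit:
{"api": "arm_command", "payload": {"increments": [[0.0026,-0.0003,-0.0042,0,0,0,0],[0,0,0,0,0,0,0]]}}

```text
time_s: 11.35
ee_pos: [0.4814, 0.0296, 0.1673]
ee_rot: [-179.9, 58.0, -5.4]
ft_force: [0.1, -0.4, -2.0]
width: 0.0268
```

```bash

python3 - <<'E'
from h import *
s=st("M")
to(tcpfor("M",0.034),FT,s)
E
```

```text
t 11.35 depth mm 32.0 lat y(EY) -0.0 lat up(EX2) 0.1 F along N -1.7 F EY -0.4 F up -0.9 w 0.0268 tq [0.06 0.47 0.02]
dp mm [ 1.  -0.  -1.7] units [ 0.003 -0.    -0.004]  rot deg [-0.06  0.04  0.04] units [-0.013  0.01   0.008] rows>= 0.0
```

Emit:
{"api": "arm_command", "payload": {"increments": [[0.0026,-0.0003,-0.0042,0,0,0,0],[0.0026,-0.0003,-0.0042,0,0,0,0],[0.0026,-0.0003,-0.0042,0,0,0,0],[0.0026,-0.0003,-0.0042,0,0,0,0],[0,0,0,0,0,0,0]]}}

```text
time_s: 11.85
ee_pos: [0.4855, 0.0291, 0.1603]
ee_rot: [-179.9, 58.0, -5.4]
ft_force: [0.4, -0.5, -2.4]
width: 0.0267
```

```bash

python3 - <<'E'
from h import *
s=st("M")
to(tcpfor("M",0.044),FT,s)
E
```

```text
t 11.85 depth mm 40.1 lat y(EY) -0.1 lat up(EX2) -0.1 F along N -2.3 F EY -0.5 F up -0.9 w 0.0267 tq [0.1  0.48 0.01]
dp mm [ 2.2 -0.  -3.3] units [ 0.006 -0.    -0.008]  rot deg [-0.06  0.02  0.04] units [-0.012  0.005  0.008] rows>= 0.1
```

Emit:
{"api": "arm_command", "payload": {"increments": [[0.0026,-0.0003,-0.0042,0,0,0,0],[0.002,0,-0.0032,0,0,0,0],[0,0,0,0,0,0,0]]}}

```text
time_s: 12.15
ee_pos: [0.4874, 0.029, 0.1576]
ee_rot: [-179.9, 58.0, -5.4]
ft_force: [0.5, -0.5, -1.9]
width: 0.027
```

```bash

python3 - <<'E'
from h import *
s=st("M")
to(tcpfor("M",0.044),FT,s)
E
```

```text
t 12.15 depth mm 43.4 lat y(EY) -0.1 lat up(EX2) 0.1 F along N -1.9 F EY -0.5 F up -0.6 w 0.027 tq [0.04 0.46 0.02]
dp mm [ 0.3  0.1 -0.5] units [ 0.001  0.    -0.001]  rot deg [-0.05  0.04  0.03] units [-0.012  0.009  0.007] rows>= 0.0
```

One more millimetre to feel the flange on the rim.

Emit:
{"api": "arm_command", "payload": {"increments": [[0.0013,0,-0.0021,0,0,0,0],[0,0,0,0,0,0,0]]}}

```text
time_s: 12.35
ee_pos: [0.4881, 0.029, 0.1572]
ee_rot: [-179.9, 57.9, -5.4]
ft_force: [-1.6, -0.1, -1.0]
width: 0.0269
```

```bash

python3 - <<'E'
from h import *
s=st("M")
E
```

```text
t 12.35 depth mm 44.0 lat y(EY) -0.0 lat up(EX2) 0.5 F along N -0.1 F EY -0.2 F up -1.9 w 0.0269 tq [0.02 0.57 0.02]
```

Middle: the flange reached the rim at 44 mm, so this socket is loose. Withdrawing along the axis.

Emit:
{"api": "arm_command", "payload": {"increments": [[-0.007,0.0007,0.011,0,0,0,0],[-0.02,0.002,0.032,0,0,0,0],[-0.026,0.0025,0.042,0,0,0,0],[-0.026,0.0025,0.042,0,0,0,0],[-0.025,0.0025,0.04,0,0,0,0]]}}

```text
time_s: 12.85
ee_pos: [0.4459, 0.0331, 0.2248]
ee_rot: [-179.9, 57.9, -5.4]
ft_force: [1.2, 0.4, -2.0]
width: 0.0265
```

Emit:
{"api": "arm_command", "payload": {"increments": [[0,0,0,0,0,0,0],[0,0,0,0,0,0,0]]}}

```text
time_s: 13.05
ee_pos: [0.4466, 0.033, 0.2241]
ee_rot: [-179.9, 57.9, -5.4]
ft_force: [-0.2, 0.1, -2.7]
width: 0.0269
```

```bash

python3 - <<'E'
from h import *
s=st("M")
to(tcpfor("R",-0.022),FT,s)
E
```

```text
t 13.05 depth mm -34.8 lat y(EY) 0.1 lat up(EX2) 0.6 F along N -2.2 F EY 0.1 F up -1.6 w 0.0269 tq [0.02 0.45 0.02]
dp mm [  -3.3 -104.6  -11. ] units [-0.008 -0.262 -0.027]  rot deg [-0.04  0.15  0.03] units [-0.01   0.032  0.007] rows>= 2.1
```

Emit:
{"api": "arm_command", "payload": {"increments": [[-0.002,-0.067,-0.007,0,0.03,0,0],[-0.002,-0.067,-0.007,0,0,0,0],[-0.002,-0.067,-0.007,0,0,0,0],[-0.002,-0.061,-0.006,0,0,0,0],[0,0,0,0,0,0,0]]}}

```text
time_s: 13.55
ee_pos: [0.4425, -0.0742, 0.2107]
ee_rot: [-179.9, 58.3, -5.7]
ft_force: [-1.2, -0.1, -2.4]
width: 0.0266
```

Emit:
{"api": "arm_command", "payload": {"increments": [[0,0,0,0,0,0,0],[0,0,0,0,0,0,0]]}}

```text
time_s: 13.75
ee_pos: [0.4431, -0.0711, 0.2122]
ee_rot: [-179.8, 58.2, -5.4]
ft_force: [0.7, -1.2, -2.1]
width: 0.0264
```

```bash

python3 - <<'E'
from h import *
s=st("R")
to(tcpfor("R",0.002),FT,s)
p,d=ctrl.camera("wrist");cv2.imwrite("pics/w12.png",cv2.resize(p[120:380,200:460],None,fx=2.3,fy=2.3))
E
```

```text
t 13.75 depth mm -21.3 lat y(EY) 0.6 lat up(EX2) -0.9 F along N -2.2 F EY -1.1 F up -0.4 w 0.0264 tq [ 0.07  0.45 -0.01]
dp mm [ 12.8  -1.7 -19.4] units [ 0.032 -0.004 -0.048]  rot deg [-0.1  -0.15 -0.01] units [-0.021 -0.032 -0.001] rows>= 0.5
```

View pics/w12.png

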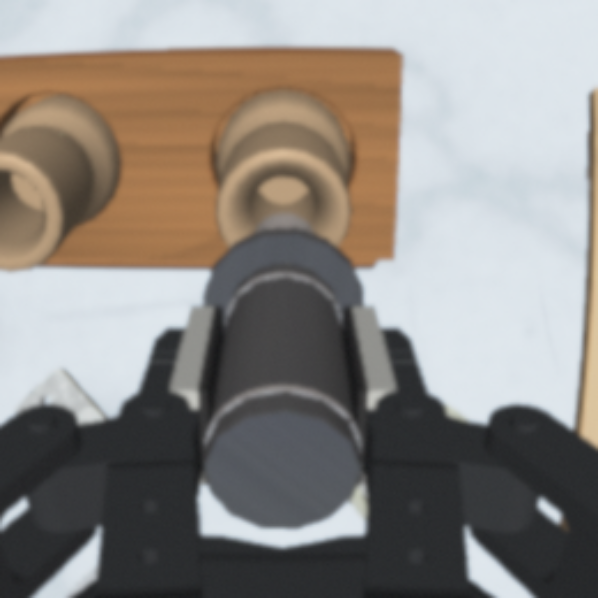

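Emit:
{"api": "arm_command", "payload": {"increments": [[0.016,-0.002,-0.024,-0.02,-0.03,0,0],[0.016,-0.002,-0.024,0,0,0,0],[0,0,0,0,0,0,0],[0,0,0,0,0,0,0]]}}

```text
time_s: 14.2
ee_pos: [0.456, -0.0725, 0.1937]
ee_rot: [180.0, 58.0, -5.5]
ft_force: [-0.0, 0.0, -1.5]
width: 0.0267
```

```bash

python3 - <<'E'
from h import *
s=st("R")
to(tcpfor("R",0.006),FT,s)
E
```

```text
t 14.2 depth mm 1.3 lat y(EY) 0.3 lat up(EX2) 0.6 F along N -1.3 F EY 0.0 F up -0.8 w 0.0267 tq [ 0.05  0.45 -0.02]
dp mm [ 2.  -0.5 -4.3] units [ 0.005 -0.001 -0.011]  rot deg [ 0.02  0.03 -0.06] units [ 0.004  0.007 -0.012] rows>= 0.1
```

Emit:
{"api": "arm_command", "payload": {"increments": [[0.0018,-0.001,-0.0045,0,0,0,0],[0.0026,-0.0003,-0.0042,0,0,0,0],[0.0022,-0.0003,-0.0042,0,0,0,0],[0,0,0,0,0,0,0]]}}

```text
time_s: 14.6
ee_pos: [0.4586, -0.074, 0.1885]
ee_rot: [180.0, 57.9, -5.6]
ft_force: [-0.1, -0.2, -2.0]
width: 0.0265
```

```bash

python3 - <<'E'
from h import *
s=st("R")
to(tcpfor("R",0.01),FT,s)
E
```

```text
t 14.6 depth mm 7.1 lat y(EY) -1.0 lat up(EX2) 0.2 F along N -1.6 F EY -0.2 F up -1.1 w 0.0265 tq [0.07 0.47 0.03]
dp mm [ 1.5  0.8 -2.5] units [ 0.004  0.002 -0.006]  rot deg [0.03 0.05 0.04] units [0.006 0.011 0.008] rows>= 0.1
```

Emit:
{"api": "arm_command", "payload": {"increments": [[0.0026,0.0015,-0.0042,0,0,0,0],[0.0013,0,-0.0021,0,0,0,0],[0,0,0,0,0,0,0]]}}

```text
time_s: 14.9
ee_pos: [0.4601, -0.0734, 0.1859]
ee_rot: [180.0, 58.0, -5.6]
ft_force: [0.5, -0.0, -2.9]
width: 0.0267
```

```bash

python3 - <<'E'
from h import *
s=st("R")
to(tcpfor("R",0.012),FT,s)
E
```

```text
t 14.9 depth mm 10.1 lat y(EY) -0.2 lat up(EX2) 0.0 F along N -2.7 F EY 0.0 F up -1.1 w 0.0267 tq [0.05 0.47 0.02]
dp mm [ 1.   0.1 -1.6] units [ 0.003  0.    -0.004]  rot deg [0.03 0.04 0.03] units [0.007 0.01  0.007] rows>= 0.0
```

Entered the bore with no contact. Continue in small steps.

Emit:
{"api": "arm_command", "payload": {"increments": [[0.0026,-0.0003,-0.0042,0,0,0,0],[0.0026,-0.0003,-0.0042,0,0,0,0],[0.0026,-0.0003,-0.0042,0,0,0,0],[0,0,0,0,0,0,0]]}}

```text
time_s: 15.3
ee_pos: [0.4633, -0.0737, 0.1806]
ee_rot: [180.0, 58.0, -5.6]
ft_force: [0.4, 0.4, -2.0]
width: 0.0268
```

```bash

python3 - <<'E'
from h import *
s=st("R")
to(tcpfor("R",0.018),FT,s)
E
```

```text
t 15.3 depth mm 16.2 lat y(EY) -0.2 lat up(EX2) -0.1 F along N -1.9 F EY 0.5 F up -0.8 w 0.0268 tq [0.09 0.43 0.02]
dp mm [ 1.1  0.1 -1.4] units [ 0.003  0.    -0.004]  rot deg [0.02 0.03 0.03] units [0.004 0.006 0.007] rows>= 0.0
```

Emit:
{"api": "arm_command", "payload": {"increments": [[0.0026,0,-0.0042,0,0,0,0],[0.0026,-0.0003,-0.0042,0,0,0,0],[0.0026,-0.0003,-0.0042,0,0,0,0],[0.0026,-0.0003,-0.0042,0,0,0,0],[0,0,0,0,0,0,0]]}}

```text
time_s: 15.8
ee_pos: [0.4674, -0.074, 0.1739]
ee_rot: [180.0, 58.0, -5.6]
ft_force: [0.8, 0.4, -2.8]
width: 0.0268
```

```bash

python3 - <<'E'
from h import *
s=st("R")
to(tcpfor("R",0.027),FT,s)
E
```

```text
t 15.8 depth mm 24.1 lat y(EY) -0.2 lat up(EX2) -0.1 F along N -2.8 F EY 0.5 F up -0.8 w 0.0268 tq [0.08 0.39 0.  ]
dp mm [ 1.7 -0.1 -2.4] units [ 0.004 -0.    -0.006]  rot deg [0.02 0.03 0.03] units [0.004 0.007 0.006] rows>= 0.1
```

Emit:
{"api": "arm_command", "payload": {"increments": [[0.0026,0,-0.0042,0,0,0,0],[0.0013,0,-0.0021,0,0,0,0],[0,0,0,0,0,0,0]]}}

```text
time_s: 16.1
ee_pos: [0.469, -0.0741, 0.1717]
ee_rot: [179.9, 57.9, -5.6]
ft_force: [0.2, 0.3, -2.2]
width: 0.0267
```

```bash

python3 - <<'E'
from h import *
s=st("R")
E
```

```text
t 16.1 depth mm 26.9 lat y(EY) -0.1 lat up(EX2) 0.1 F along N -1.9 F EY 0.3 F up -1.0 w 0.0267 tq [ 0.03  0.41 -0.03]
```

Emit:
{"api": "arm_command", "payload": {"increments": [[0.0018,0,-0.003,0,0,0,0],[0,0,0,0,0,0,0]]}}

```text
time_s: 16.3
ee_pos: [0.4698, -0.0741, 0.1705]
ee_rot: [179.9, 57.9, -5.6]
ft_force: [0.7, 0.6, -1.8]
width: 0.0272
```

```bash

python3 - <<'E'
from h import *
s=st("R")
E
```

```text
t 16.3 depth mm 28.3 lat y(EY) -0.0 lat up(EX2) 0.1 F along N -1.8 F EY 0.7 F up -0.4 w 0.0272 tq [0.03 0.48 0.01]
```

Emit:
{"api": "arm_command", "payload": {"increments": [[0.0018,0,-0.003,0,0,0,0],[0,0,0,0,0,0,0]]}}

```text
time_s: 16.5
ee_pos: [0.4705, -0.0741, 0.1693]
ee_rot: [179.9, 57.9, -5.6]
ft_force: [-0.1, 0.1, -1.9]
width: 0.0273
```

```bash

python3 - <<'E'
from h import *
s=st("R")
E
```

```text
t 16.5 depth mm 29.7 lat y(EY) 0.1 lat up(EX2) 0.0 F along N -1.5 F EY 0.1 F up -1.0 w 0.0273 tq [0.01 0.43 0.  ]
```

Emit:
{"api": "arm_command", "payload": {"increments": [[0.0012,0,-0.002,0,0,0,0],[0,0,0,0,0,0,0]]}}

```text
time_s: 16.7
ee_pos: [0.4711, -0.074, 0.1689]
ee_rot: [180.0, 57.9, -5.5]
ft_force: [-0.4, -0.3, -0.4]
width: 0.0266
```

```bash

python3 - <<'E'
from h import *
s=st("R")
E
```

```text
t 16.7 depth mm 30.3 lat y(EY) 0.2 lat up(EX2) 0.4 F along N -0.1 F EY -0.4 F up -0.5 w 0.0266 tq [0.2  0.46 0.11]
```

Contact starts at about 30 mm. One gentle press to confirm that the step is stopped.

Emit:
{"api": "arm_command", "payload": {"increments": [[0.0015,0,-0.0024,0,0,0,0],[0,0,0,0,0,0,0]]}}

```text
time_s: 16.9
ee_pos: [0.4718, -0.074, 0.1687]
ee_rot: [180.0, 57.9, -5.5]
ft_force: [-6.1, 1.9, 4.7]
width: 0.0268
```

```bash

python3 - <<'E'
from h import *
s=st("R")
E
```

```text
t 16.9 depth mm 30.9 lat y(EY) 0.3 lat up(EX2) 0.8 F along N 7.3 F EY 1.3 F up -2.8 w 0.0268 tq [0.39 0.95 0.12]
```

Right: the step stopped at about 30.5 mm with only about 9 N, so this socket is good and it is the only one. Withdrawing and returning the gauge.

Emit:
{"api": "arm_command", "payload": {"increments": [[-0.006,0.0006,0.01,0,0,0,0],[-0.02,0.002,0.032,0,0,0,0],[-0.026,0.0025,0.042,0,0,0,0],[-0.026,0.0025,0.042,0,0,0,0],[-0.026,0.0025,0.042,0,0,0,0]]}}

```text
time_s: 17.4
ee_pos: [0.4294, -0.0701, 0.2353]
ee_rot: [179.9, 57.9, -5.6]
ft_force: [0.8, -0.1, -1.6]
width: 0.0268
```

```bash

python3 - <<'E'
from h import *
s=st("R");print(s["ee_pos"])
V=frame([0,0,-1],-EY)
to(np.array([.4107,.1492,.13])-V@[LEN,OY,OZ],V,s)
E
```

```text
t 17.4 depth mm -48.2 lat y(EY) 0.1 lat up(EX2) 0.0 F along N -1.8 F EY 0.0 F up -0.1 w 0.0268 tq [0.03 0.48 0.  ]
[ 0.4294 -0.0701  0.2353]
dp mm [-16.9 219.1 -10. ] units [-0.042  0.548 -0.025]  rot deg [ 3.13 31.91  0.03] units [0.683 6.963 0.006] rows>= 4.4
```

Emit:
{"api": "arm_command", "payload": {"increments": [[-0.006,0.05,0,0.085,0.87,0,0],[-0.006,0.07,0,0.085,0.87,0,0],[-0.006,0.075,0,0.085,0.87,0,0],[-0.006,0.075,0,0.085,0.87,0,0],[-0.006,0.075,0,0.085,0.87,0,0]]}}

```text
time_s: 17.9
ee_pos: [0.4179, 0.0692, 0.2353]
ee_rot: [179.9, 78.0, -5.7]
ft_force: [0.3, 0.1, -2.0]
width: 0.0266
```

Emit:
{"api": "arm_command", "payload": {"increments": [[-0.006,0.075,0,0.085,0.87,0,0],[-0.006,0.07,0,0.085,0.87,0,0],[0,0.058,0,0.085,0.87,0,0],[0,0,0,0,0,0,0],[0,0,0,0,0,0,0]]}}

```text
time_s: 18.4
ee_pos: [0.4134, 0.1492, 0.2346]
ee_rot: [149.5, 89.9, -36.0]
ft_force: [-0.8, -0.2, -2.2]
width: 0.027
```

Emit:
{"api": "arm_command", "payload": {"increments": [[0,0,0,0,0,0,0]]}}

```text
time_s: 18.5
ee_pos: [0.4131, 0.1485, 0.2348]
ee_rot: [168.6, 89.9, -16.9]
ft_force: [0.5, -0.1, -2.3]
width: 0.0268
```

```bash

python3 - <<'E'
from h import *
s=st("L");print(s["ee_pos"],nose(s))
V=frame([0,0,-1],-EY)
to(np.array([.4107,.1492,.065])-V@[LEN,OY,OZ],V,s)
p,d=ctrl.camera("scene");cv2.imwrite("pics/s13.png",cv2.resize(p[180:380,220:420],None,fx=3,fy=3))
C=cloud("scene",d);X,Y,Z=[C[...,i] for i in range(3)]
m=(abs(X-.41)<.05)&(abs(Y-.15)<.06)&(Z>.1)
for a in np.arange(.11,.2,.01):
    k=m&(abs(Z-a)<.005)
    if k.sum()>5: print(a.round(3),k.sum(),C[k].min(0),C[k].max(0))
E
```

```text
t 18.5 depth mm -82.8 lat y(EY) 8.7 lat up(EX2) -81.9 F along N -2.2 F EY -0.0 F up -0.8 w 0.0268 tq [-0.03  0.01  0.01]
[0.4131 0.1485 0.2348] [0.4114 0.1486 0.1395]
dp mm [ -0.6   0.5 -74.5] units [-0.001  0.001 -0.186]  rot deg [0.02 0.07 0.07] units [0.005 0.015 0.015] rows>= 1.5
0.14 10 [0.402  0.1506 0.1394] [0.419  0.1567 0.145 ]
0.15 26 [0.4018 0.1496 0.1452] [0.4206 0.158  0.1549]
0.16 6 [0.4033 0.1559 0.1558] [0.4132 0.1598 0.1649]
0.19 142 [0.3913 0.1334 0.1853] [0.4255 0.1682 0.1944]
```

View pics/s13.png

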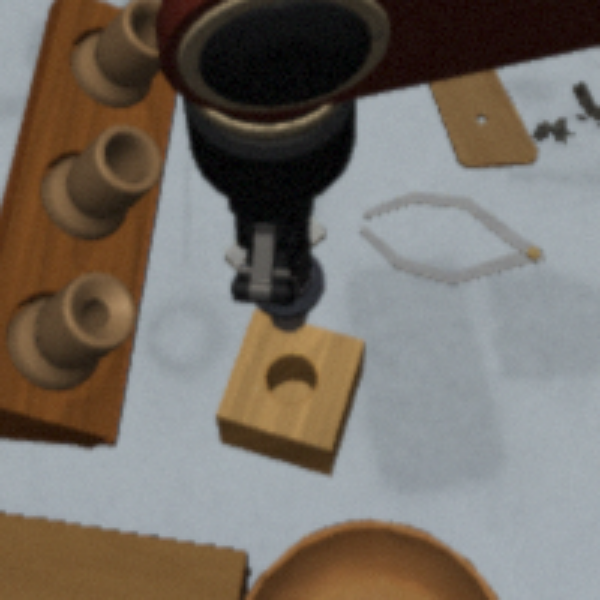

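Emit:
{"api": "arm_command", "payload": {"increments": [[-0.001,0.001,-0.05,0,0,0,0],[0,0,-0.06,0,0,0,0],[0,0,-0.05,0,0,0,0],[0,0,-0.02,0,0,0,0],[0,0,0,0,0,0,0]]}}

```text
time_s: 19.05
ee_pos: [0.4119, 0.1489, 0.1618]
ee_rot: [23.9, 89.9, -161.7]
ft_force: [-0.3, -1.1, -2.3]
width: 0.0267
```

Emit:
{"api": "arm_command", "payload": {"increments": [[0,0,0,0,0,0,0]]}}

```text
time_s: 19.15
ee_pos: [0.4133, 0.1493, 0.164]
ee_rot: [-168.7, 89.9, 5.8]
ft_force: [0.3, 0.8, -2.1]
width: 0.0268
```

```bash

python3 - <<'E'
from h import *
s=st("L");print(s["ee_pos"],nose(s))
V=frame([0,0,-1],-EY)
to(np.array([.4107,.1492,.04])-V@[LEN,OY,OZ],V,s)
p,d=ctrl.camera("wrist");cv2.imwrite("pics/w14.png",cv2.resize(p[120:380,200:460],None,fx=2.3,fy=2.3))
E
```

```text
t 19.15 depth mm -22.6 lat y(EY) 9.6 lat up(EX2) -119.3 F along N -1.9 F EY 0.8 F up -0.9 w 0.0268 tq [-0.07 -0.04 -0.01]
[0.4133 0.1493 0.164 ] [0.4117 0.1495 0.0686]
dp mm [ -0.8  -0.3 -28.7] units [-0.002 -0.001 -0.072]  rot deg [-0.01  0.12  0.06] units [-0.003  0.027  0.013] rows>= 0.6
```

View pics/w14.png

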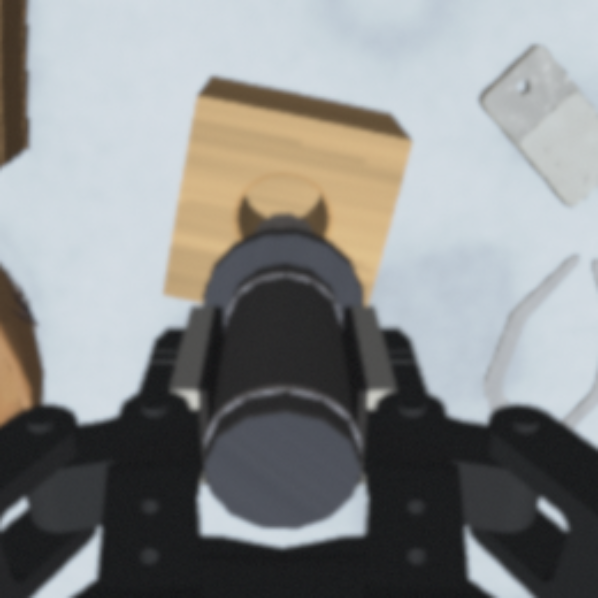

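Nose centred over the well. Lowering in.

Emit:
{"api": "arm_command", "payload": {"increments": [[-0.002,-0.001,-0.02,0,0.02,0,0],[0,0,-0.025,0,0,0,0],[0,0,-0.025,0,0,0,0],[0,0,0,0,0,0,0],[0,0,0,0,0,0,0]]}}

```text
time_s: 19.7
ee_pos: [0.4115, 0.1491, 0.1342]
ee_rot: [12.2, 89.8, -173.3]
ft_force: [-0.3, 0.5, -2.1]
width: 0.0266
```

```bash

python3 - <<'E'
from h import *
s=st("L");print(s["ee_pos"],nose(s))
V=frame([0,0,-1],-EY)
to(np.array([.4107,.1492,.006])-V@[LEN,OY,OZ],V,s)
E
```

```text
t 19.7 depth mm 1.5 lat y(EY) 9.1 lat up(EX2) -136.9 F along N -1.6 F EY 0.5 F up -1.4 w 0.0266 tq [-0.03  0.02 -0.02]
[0.4115 0.1491 0.1342] [0.4095 0.1492 0.0389]
dp mm [  1.   -0.1 -32.9] units [ 0.002 -0.    -0.082]  rot deg [ 0.02 -0.16  0.02] units [ 0.004 -0.034  0.005] rows>= 0.7
```

Emit:
{"api": "arm_command", "payload": {"increments": [[0.002,0,-0.02,0,-0.03,0,0],[0,0,-0.025,0,0,0,0],[0,0,-0.022,0,0,0,0],[0,0,-0.007,0,0,0,0],[0,0,0,0,0,0,0]]}}

```text
time_s: 20.2
ee_pos: [0.4121, 0.149, 0.1043]
ee_rot: [32.9, 89.9, -152.6]
ft_force: [-0.4, 0.2, -2.2]
width: 0.0265
```

```bash

python3 - <<'E'
from h import *
s=st("L");print(s["ee_pos"],nose(s),s["ft_force"])
V=frame([0,0,-1],-EY)
to(np.array([.4107,.1492,.006])-V@[LEN,OY,OZ],V,s)
E
```

```text
t 20.2 depth mm 27.3 lat y(EY) 9.1 lat up(EX2) -152.1 F along N -1.7 F EY 0.1 F up -1.5 w 0.0265 tq [-0.02 -0.07 -0.01]
[0.4121 0.149  0.1043] [0.4102 0.1491 0.009 ] [-0.4222  0.1701 -2.2198]
dp mm [ 0.4  0.  -3. ] units [ 0.001  0.    -0.007]  rot deg [ 0.03 -0.05  0.02] units [ 0.005 -0.011  0.005] rows>= 0.1
```

Emit:
{"api": "arm_command", "payload": {"increments": [[0.001,0,-0.005,0,0,0,0],[0,0,-0.002,0,0,0,0],[0,0,0,0,0,0,0]]}}

```text
time_s: 20.5
ee_pos: [0.4133, 0.1492, 0.1027]
ee_rot: [-174.7, 89.9, -0.2]
ft_force: [0.5, 0.4, -2.1]
width: 0.0269
```

```bash

python3 - <<'E'
from h import *
s=st("L");print(s["ee_pos"],nose(s),s["ft_force"])
E
```

```text
t 20.5 depth mm 29.4 lat y(EY) 9.4 lat up(EX2) -151.7 F along N -2.1 F EY 0.5 F up -0.7 w 0.0269 tq [-0.04 -0.06  0.  ]
[0.4133 0.1492 0.1027] [0.4117 0.1493 0.0074] [ 0.5483  0.4047 -2.1138]
```

Emit:
{"api": "arm_command", "payload": {"increments": [[-0.001,0,-0.005,0,0,0,0],[0,0,0,0,0,0,0]]}}

```text
time_s: 20.7
ee_pos: [0.4133, 0.1492, 0.1014]
ee_rot: [-173.4, 89.9, 1.1]
ft_force: [-1.8, -1.0, 1.2]
width: 0.0266
```

```bash

python3 - <<'E'
from h import *
s=st("L");print(s["ee_pos"],nose(s),s["ft_force"])
E
```

```text
t 20.7 depth mm 30.5 lat y(EY) 9.5 lat up(EX2) -152.4 F along N 1.9 F EY -1.2 F up -0.7 w 0.0266 tq [-0.02  0.2  -0.06]
[0.4133 0.1492 0.1014] [0.4118 0.1494 0.0061] [-1.7528 -1.0166  1.2223]
```

Flange seated. Releasing and lifting off (opening to about 60 mm).

Emit:
{"api": "arm_command", "payload": {"increments": [[0,0,0,0,0,0,0.3],[0,0,0,0,0,0,0.6],[0,0,0,0,0,0,0.7],[0,0,0,0,0,0,0.7]]}}

```text
time_s: 21.1
ee_pos: [0.4127, 0.1491, 0.1004]
ee_rot: [-177.9, 89.9, -3.4]
ft_force: [1.1, 0.2, -0.3]
width: 0.0595
```

Emit:
{"api": "arm_command", "payload": {"increments": [[0,0,0.04,0,0,0,0.7],[0,0,0.08,0,0,0,0.7],[0,0,0.1,0,0,0,0.7],[0,0,0.1,0,0,0,0.7],[0,0,0,0,0,0,0.7]]}}

```text
time_s: 21.6
ee_pos: [0.416, 0.1498, 0.2355]
ee_rot: [-165.3, 89.2, 9.2]
ft_force: [0.8, 0.5, 0.3]
width: 0.06
```

```bash

python3 - <<'E'
from h import *
s=ctrl.state();print(s["time_s"],s["ee_pos"],s["width"])
p,d=ctrl.camera("scene");cv2.imwrite("pics/s15.png",cv2.resize(p[100:380,190:390],None,fx=2.1,fy=2.1))
p,d2=ctrl.camera("top")
for n,dd in(("scene",d),("top",d2)):
    C=cloud(n,dd);X,Y,Z=[C[...,i] for i in range(3)]
    m=(abs(X-.41)<.04)&(abs(Y-.15)<.04)&(Z>.117)&(Z<.128);print(n,m.sum(),C[m].mean(0) if m.any() else "")
    # right mouth
    ht=(C-MO["R"])@N; q=C-MO["R"]; m=(abs(ht)<.003)&(np.linalg.norm(q,axis=2)<.03)
    if m.sum()>20:
        a=np.c_[q[m]@EY,q[m]@np.cross(EY,N)]*1000; print(m.sum(),cv2.minEnclosingCircle(a.astype(np.float32)))
GR=MO["R"]+N*.09; to(GR,FT,s)
E
```

```text
21.6 [0.416  0.1498 0.2355] 0.05998672247503402
scene 152 [0.4093 0.1514 0.1222]
112 ((-0.49515601992607117, 1.021091341972351), 24.820783615112305)
top 33 [0.4007 0.1469 0.1208]
170 ((-0.08607994019985199, -0.700270414352417), 24.055112838745117)
dp mm [  40.2 -222.6  -46.5] units [ 0.1   -0.556 -0.116]  rot deg [ -3.19 -31.1   -0.04] units [-0.696 -6.785 -0.008] rows>= 4.6
```

View pics/s15.png

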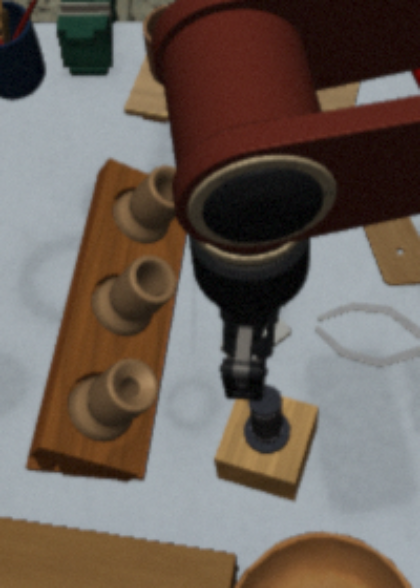

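Emit:
{"api": "arm_command", "payload": {"increments": [[0.0,-0.06,0,-0.087,-0.85,0,0.8],[0.005,-0.075,0,-0.087,-0.85,0,0.8],[0.01,-0.075,0,-0.087,-0.85,0,0.8],[0.015,-0.075,0,-0.087,-0.85,0,0.8],[0.017,-0.075,0,-0.087,-0.85,0,0.8]]}}

```text
time_s: 22.2
ee_pos: [0.4308, 0.0043, 0.2261]
ee_rot: [179.6, 70.4, -5.8]
ft_force: [1.2, 0.3, 0.5]
width: 0.068
```

Emit:
{"api": "arm_command", "payload": {"increments": [[0.017,-0.075,-0.03,-0.087,-0.85,0,0.8],[0.017,-0.07,-0.04,-0.087,-0.85,0,0.8],[0.017,-0.051,-0.04,-0.087,-0.85,0,0.8],[0,0,0,0,0,0,0.8],[0,0,0,0,0,0,0.8]]}}

```text
time_s: 22.7
ee_pos: [0.4509, -0.0731, 0.1822]
ee_rot: [179.9, 58.8, -5.8]
ft_force: [0.3, -0.1, -0.5]
width: 0.0685
```

Emit:
{"api": "arm_command", "payload": {"increments": [[0,0,0,0,0,0,0.8]]}}

```text
time_s: 22.8
ee_pos: [0.4522, -0.0727, 0.1848]
ee_rot: [179.7, 58.6, -5.8]
ft_force: [0.3, -0.4, -0.1]
width: 0.068
```

```bash

python3 - <<'E'
from h import *
s=ctrl.state();print(s["time_s"],s["ee_pos"],s["width"],s["joints"])
to(MO["R"]+N*.045,FT,s)
p,d=ctrl.camera("wrist");cv2.imwrite("pics/w16.png",p)
E
```

```text
22.8 [ 0.4522 -0.0727  0.1848] 0.06797607329352356 [-23.6643 -40.9697 136.8643  11.3341  54.51    67.6593]
dp mm [ 27.6  -2.4 -34. ] units [ 0.069 -0.006 -0.085]  rot deg [ 0.09 -0.63  0.02] units [ 0.02  -0.138  0.005] rows>= 0.9
```

View pics/w16.png

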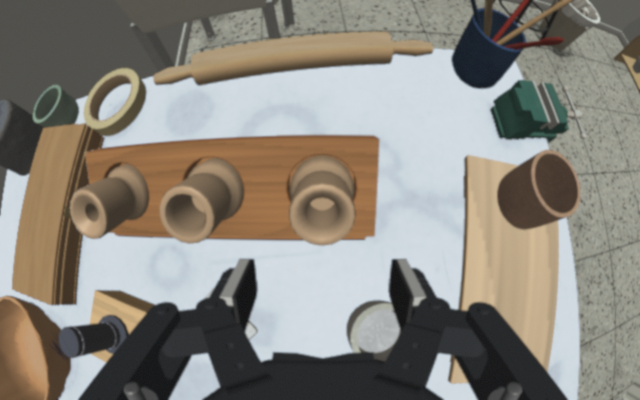

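Emit:
{"api": "arm_command", "payload": {"increments": [[0.035,-0.003,-0.042,0.02,-0.13,0,0.8],[0.034,-0.003,-0.043,0,0,0,0.8],[0,0,0,0,0,0,0.8],[0,0,0,0,0,0,0.8],[0,0,0,0,0,0,0.8]]}}

```text
time_s: 23.35
ee_pos: [0.4801, -0.0754, 0.152]
ee_rot: [179.9, 57.9, -5.6]
ft_force: [-0.2, -0.4, -0.9]
width: 0.0684
```

```bash

python3 - <<'E'
from h import *
s=ctrl.state();print(s["time_s"],s["ee_pos"],s["width"])
to(MO["R"]-N*.004,FT,s)
p,d=ctrl.camera("wrist");cv2.imwrite("pics/w17.png",cv2.resize(p[60:400,140:540],None,fx=1.6,fy=1.6))
E
```

```text
23.35 [ 0.4801 -0.0754  0.152 ] 0.06842461085921653
dp mm [ 25.6  -2.2 -42.7] units [ 0.064 -0.005 -0.107]  rot deg [0.05 0.09 0.02] units [0.012 0.019 0.005] rows>= 1.0
```

View pics/w17.png

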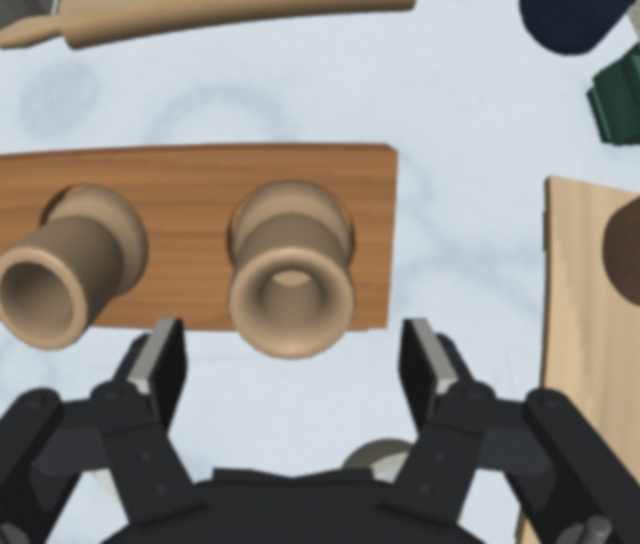

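The crop shows the right-hand stoneware holder, mouth at about (292,303), centred between the fingers. It is the only one that gauged good. Moving in.

Emit:
{"api": "arm_command", "payload": {"increments": [[0.016,-0.001,-0.027,0.01,0.02,0,0.8],[0.016,-0.001,-0.027,0,0,0,0.8],[0.016,-0.001,-0.027,0,0,0,0.8],[0.016,-0.002,-0.026,0,0,0,0.8],[0,0,0,0,0,0,0.8]]}}

```text
time_s: 23.9
ee_pos: [0.5049, -0.0775, 0.1072]
ee_rot: [-179.9, 58.2, -5.5]
ft_force: [0.5, 0.2, 0.1]
width: 0.0683
```

Emit:
{"api": "arm_command", "payload": {"increments": [[0,0,0,0,0,0,0.8],[0,0,0,0,0,0,0.8]]}}

```text
time_s: 24.1
ee_pos: [0.5055, -0.0779, 0.109]
ee_rot: [180.0, 58.0, -5.6]
ft_force: [-0.1, -0.4, -0.4]
width: 0.0686
```

```bash

python3 - <<'E'
from h import *
s=ctrl.state();print(s["time_s"],s["ee_pos"],s["width"],s["ft_force"])
to(MO["R"]-N*.004,FT,s)
p,d=ctrl.camera("wrist");cv2.imwrite("pics/w18.png",cv2.resize(p[60:400,140:540],None,fx=1.6,fy=1.6))
E
```

```text
24.1 [ 0.5055 -0.0779  0.109 ] 0.0685588603439902 [-0.0929 -0.4413 -0.3507]
dp mm [0.2 0.3 0.3] units [0.    0.001 0.001]  rot deg [ 0.01 -0.    0.08] units [ 0.002 -0.001  0.017] rows>= 0.0
```

View pics/w18.png

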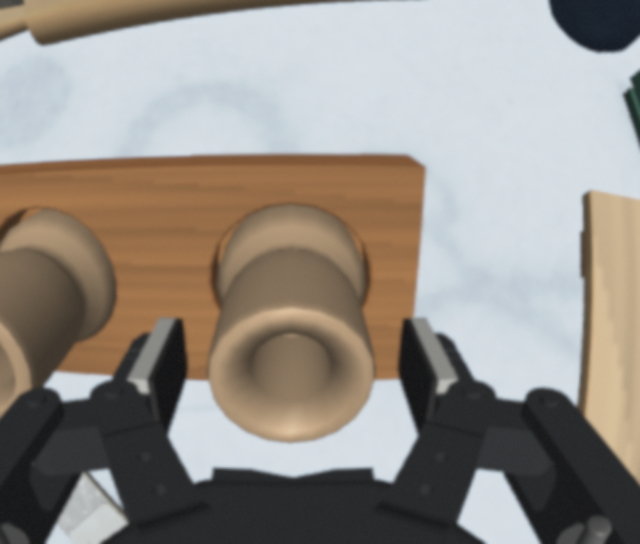

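Centred in the jaws, well clear of the neighbour. Closing.

Emit:
{"api": "arm_command", "payload": {"increments": [[0,0,0,0,0,0,0.6],[0,0,0,0,0,0,0.4],[0,0,0,0,0,0,0.2],[0,0,0,0,0,0,0],[0,0,0,0,0,0,0]]}}

```text
time_s: 24.65
ee_pos: [0.5054, -0.0777, 0.1087]
ee_rot: [-180.0, 58.1, -5.5]
ft_force: [-6.9, 1.2, 6.9]
width: 0.0476
```

```bash

python3 - <<'E'
from h import *
s=ctrl.state();print(s["time_s"],s["ee_pos"],s["width"],s["ft_force"],s["torque"])
to(MO["R"]-N*.004,FT,s)
E
```

```text
24.65 [ 0.5054 -0.0777  0.1087] 0.04760359174160096 [-6.9397  1.1737  6.8899] [ 0.0379  0.6092 -0.0009]
dp mm [0.4 0.1 0.6] units [0.001 0.    0.001]  rot deg [-0.02 -0.09  0.04] units [-0.004 -0.019  0.01 ] rows>= 0.0
```

Emit:
{"api": "arm_command", "payload": {"increments": [[-0.004,0.0004,0.006,0,0,0,0],[-0.013,0.001,0.021,0,0,0,0],[-0.018,0.002,0.03,0,0,0,0],[-0.022,0.002,0.035,0,0,0,0],[-0.022,0.002,0.035,0,0,0,0]]}}

```text
time_s: 25.15
ee_pos: [0.4721, -0.0742, 0.1573]
ee_rot: [-179.9, 58.3, -5.4]
ft_force: [-0.2, 0.8, -3.4]
width: 0.0476
```

Emit:
{"api": "arm_command", "payload": {"increments": [[-0.02,0,0.05,0,0,0,0],[0,0,0.05,0,0,0,0],[0,0,0,0,0,0,0]]}}

```text
time_s: 25.45
ee_pos: [0.4664, -0.0752, 0.2015]
ee_rot: [179.9, 57.8, -5.7]
ft_force: [0.5, -0.4, -1.6]
width: 0.0474
```

```bash

python3 - <<'E'
from h import *
s=ctrl.state();print(s["time_s"],s["ee_pos"],s["width"],s["ft_force"],s["torque"],s["joints"])
# place target: board point -45mm along board x; jaws across board
bx=np.array([np.cos(np.radians(-12.95)),np.sin(np.radians(-12.95)),0]);by=np.array([-bx[1],bx[0],0])
P=np.array([.4377,-.2955,.018])-.045*bx; print("target",P, "bcup dist")
V=frame([0,0,-1],-by)
to(P+[0,0,.086+.07],V,s); to(P+[0,0,.086+.07],frame([0,0,-1],-EY),s)
p,d=ctrl.camera("scene");cv2.imwrite("pics/s19.png",p)
p,d=ctrl.camera("wrist");cv2.imwrite("pics/w19.png",p)
E
```

```text
25.45 [ 0.4664 -0.0752  0.2015] 0.047375471066656245 [ 0.5098 -0.4499 -1.6189] [0.0264 0.5117 0.0426] [-23.2562 -39.197  134.482   11.4037  54.3081  68.1557]
target [ 0.3938 -0.2854  0.018 ] bcup dist
dp mm [ -72.6 -210.2  -27.5] units [-0.181 -0.526 -0.069]  rot deg [ 5.26 31.76 -7.19] units [ 1.147  6.929 -1.57 ] rows>= 4.5
dp mm [ -72.6 -210.2  -27.5] units [-0.181 -0.526 -0.069]  rot deg [ 3.18 32.01  0.06] units [0.694 6.984 0.013] rows>= 4.5
```

View pics/s19.png

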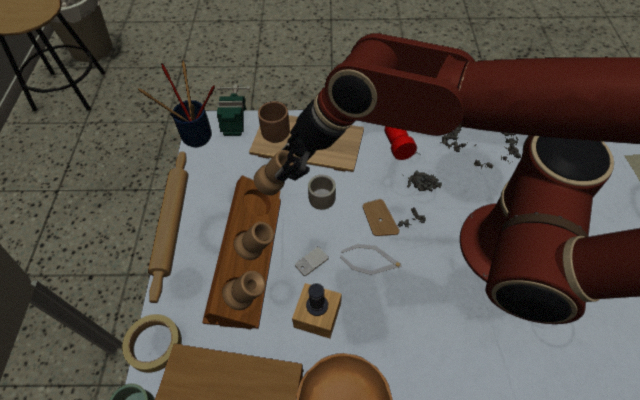

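View pics/w19.png

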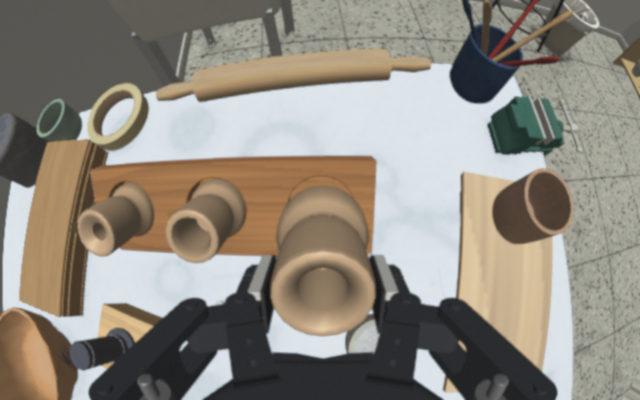

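Emit:
{"api": "arm_command", "payload": {"increments": [[-0.022,-0.05,0,0.143,0.866,-0.196,0],[-0.023,-0.068,0,0.143,0.866,-0.196,0],[-0.023,-0.07,0,0.143,0.866,-0.196,0],[-0.023,-0.07,0,0.143,0.866,-0.196,0],[-0.023,-0.07,0,0.143,0.866,-0.196,0]]}}

```text
time_s: 26.05
ee_pos: [0.4188, -0.2065, 0.1961]
ee_rot: [-176.7, 78.5, -7.0]
ft_force: [0.6, 0.3, -2.6]
width: 0.0472
```

Emit:
{"api": "arm_command", "payload": {"increments": [[-0.023,-0.07,0,0.143,0.866,-0.196,0],[-0.022,-0.07,-0.02,0.143,0.866,-0.196,0],[-0.022,-0.058,-0.02,0.143,0.866,-0.196,0],[0,0,0,0,0,0,0],[0,0,0,0,0,0,0]]}}

```text
time_s: 26.55
ee_pos: [0.3927, -0.2845, 0.1801]
ee_rot: [-29.1, 89.5, 137.9]
ft_force: [-0.0, 0.2, -2.3]
width: 0.0472
```

Emit:
{"api": "arm_command", "payload": {"increments": [[0,0,0,0,0,0,0],[0,0,0,0,0,0,0]]}}

```text
time_s: 26.75
ee_pos: [0.3932, -0.2843, 0.1823]
ee_rot: [-19.4, 89.7, 147.7]
ft_force: [0.2, -0.5, -1.9]
width: 0.0474
```

```bash
cat > b.py <<'E'
from h import *
s=ctrl.state();print(s["time_s"],s["ee_pos"],s["width"],s["ft_force"],s["torque"])
bx=np.array([np.cos(np.radians(-12.95)),np.sin(np.radians(-12.95)),0]);by=np.array([-bx[1],bx[0],0])
P=np.array([.4377,-.2955,.018])-.045*bx
V=frame([0,0,-1],-by); print(Rnow(s).as_matrix()[:,0])
to(P+[0,0,.086],V,s)
E
python3 - <<'E'
from b import *
p,d=ctrl.camera("scene");cv2.imwrite("pics/s20.png",cv2.resize(p[80:300,200:440],None,fx=2.6,fy=2.6))
C=cloud("scene",d);X,Y,Z=[C[...,i] for i in range(3)]
m=(abs(X-s["ee_pos"][0])<.05)&(abs(Y-s["ee_pos"][1])<.05)&(Z>.06)
for a in np.arange(.065,.2,.01):
    k=m&(abs(Z-a)<.005)
    if k.sum()>5: print(a.round(3),k.sum(),C[k].min(0),C[k].max(0))
E
```

```text
26.75 [ 0.3932 -0.2843  0.1823] 0.04735256373633031 [ 0.2176 -0.4676 -1.945 ] [-0.0164  0.0082  0.0145]
[-0.004   0.0025 -1.    ]
dp mm [  0.6  -1.1 -78.3] units [ 0.002 -0.003 -0.196]  rot deg [-0.14 -0.23 -0.02] units [-0.032 -0.05  -0.005] rows>= 1.6
0.095 9 [ 0.3725 -0.2717  0.098 ] [ 0.4185 -0.258   0.0995]
0.105 73 [ 0.3655 -0.2829  0.1002] [ 0.4229 -0.2549  0.1097]
0.115 91 [ 0.3656 -0.2832  0.1101] [ 0.4227 -0.2533  0.12  ]
0.125 157 [ 0.3654 -0.2962  0.12  ] [ 0.4225 -0.2545  0.1299]
0.135 60 [ 0.3725 -0.2842  0.1303] [ 0.4154 -0.2591  0.1399]
0.145 58 [ 0.3704 -0.283   0.14  ] [ 0.4172 -0.2601  0.1499]
0.155 50 [ 0.3704 -0.283   0.15  ] [ 0.417  -0.2591  0.16  ]
0.165 61 [ 0.3705 -0.2935  0.1609] [ 0.4167 -0.2512  0.1697]
0.175 73 [ 0.3706 -0.2976  0.1704] [ 0.412  -0.2477  0.1799]
0.185 113 [ 0.3706 -0.3092  0.1801] [ 0.4095 -0.2465  0.1896]
0.195 28 [ 0.3749 -0.3147  0.19  ] [ 0.4072 -0.2473  0.1985]
```

View pics/s20.png

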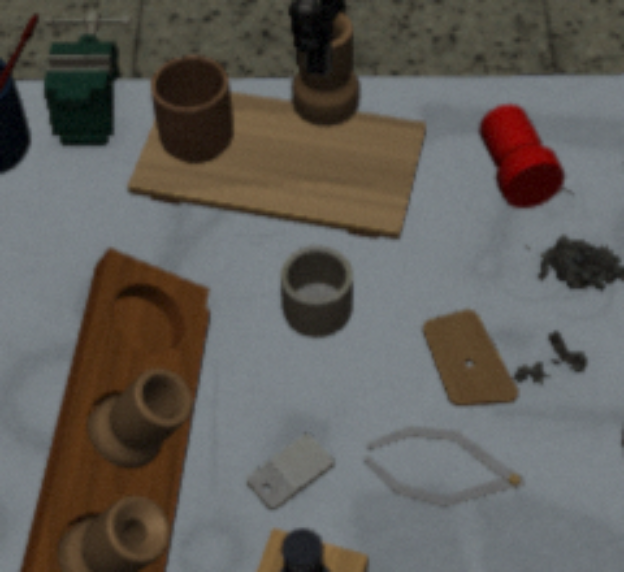

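Emit:
{"api": "arm_command", "payload": {"increments": [[0.001,-0.002,-0.04,-0.03,-0.05,0,0],[0.001,-0.001,-0.06,0,0,0,0],[0,0,-0.06,0,0,0,0],[0,0,-0.02,0,0,0,0],[0,0,0,0,0,0,0]]}}

```text
time_s: 27.3
ee_pos: [0.3933, -0.2852, 0.1094]
ee_rot: [-27.8, 89.8, 139.3]
ft_force: [0.8, 0.4, -2.5]
width: 0.0472
```

Emit:
{"api": "arm_command", "payload": {"increments": [[0,0,0,0,0,0,0],[0,0,0,0,0,0,0]]}}

```text
time_s: 27.5
ee_pos: [0.3949, -0.2871, 0.1123]
ee_rot: [142.9, 89.8, -50.0]
ft_force: [0.8, -0.2, -2.7]
width: 0.0474
```

```bash
python3 b.py
```

```text
27.5 [ 0.3949 -0.2871  0.1123] 0.047365562121443786 [ 0.7714 -0.2281 -2.6601] [ 0.0146 -0.0167 -0.0371]
[ 0.0018 -0.0022 -1.    ]
dp mm [-1.   1.7 -8.3] units [-0.003  0.004 -0.021]  rot deg [0.13 0.11 0.02] units [0.027 0.023 0.005] rows>= 0.2
```

Emit:
{"api": "arm_command", "payload": {"increments": [[-0.002,0.003,-0.007,0.025,0.02,0,0],[0,0,-0.006,0,0,0,0],[0,0,0,0,0,0,0],[0,0,0,0,0,0,0]]}}

```text
time_s: 27.9
ee_pos: [0.3931, -0.2851, 0.1052]
ee_rot: [-31.9, 89.8, 135.1]
ft_force: [-0.0, 0.3, -2.6]
width: 0.0476
```

```bash
python3 b.py
```

```text
27.9 [ 0.3931 -0.2851  0.1052] 0.047563819324709836 [-0.0047  0.259  -2.5577] [ 0.024  -0.0121  0.021 ]
[-0.0022  0.0022 -1.    ]
dp mm [ 0.7 -0.4 -1.2] units [ 0.002 -0.001 -0.003]  rot deg [-0.12 -0.12  0.03] units [-0.027 -0.027  0.007] rows>= 0.0
```

Emit:
{"api": "arm_command", "payload": {"increments": [[0,0,-0.003,-0.015,-0.015,0,0],[0,0,0,0,0,0,0]]}}

```text
time_s: 28.1
ee_pos: [0.3932, -0.2851, 0.104]
ee_rot: [-30.1, 89.9, 136.9]
ft_force: [0.3, 0.2, -3.3]
width: 0.0472
```

```bash
python3 b.py
```

```text
28.1 [ 0.3932 -0.2851  0.104 ] 0.04718244067835507 [ 0.3463  0.2497 -3.2611] [-0.0597  0.0481 -0.0091]
[-0.0009  0.0008 -1.    ]
dp mm [ 0.7 -0.3 -0. ] units [ 0.002 -0.001 -0.   ]  rot deg [-0.05 -0.05  0.03] units [-0.01  -0.011  0.007] rows>= 0.0
```

Emit:
{"api": "arm_command", "payload": {"increments": [[0,0,-0.003,0,0,0,0],[0,0,0,0,0,0,0]]}}

```text
time_s: 28.3
ee_pos: [0.3934, -0.2853, 0.104]
ee_rot: [-39.0, 89.9, 128.1]
ft_force: [-2.7, 2.8, 5.3]
width: 0.0477
```

```bash
python3 b.py
```

```text
28.3 [ 0.3934 -0.2853  0.104 ] 0.04770455350195489 [-2.6651  2.7857  5.3168] [ 0.5094  0.4273 -0.0247]
[-0.0007  0.0009 -1.    ]
dp mm [ 0.4 -0.2  0. ] units [ 0.001 -0.     0.   ]  rot deg [-0.05 -0.04  0.03] units [-0.012 -0.009  0.007] rows>= 0.0
```

Touching the board at 8 N. Releasing slowly.

Emit:
{"api": "arm_command", "payload": {"increments": [[0,0,0.001,0,0,0,0.6],[0,0,0,0,0,0,0.7],[0,0,0,0,0,0,0.8],[0,0,0,0,0,0,0.85],[0,0,0,0,0,0,0.85]]}}

```text
time_s: 28.8
ee_pos: [0.3932, -0.2851, 0.1032]
ee_rot: [-32.0, 89.9, 135.0]
ft_force: [0.3, 0.4, 0.3]
width: 0.0725
```

```bash
python3 - <<'E'
from b import *
p,d=ctrl.camera("wrist");cv2.imwrite("pics/w21.png",p)
E
```

```text
28.8 [ 0.3932 -0.2851  0.1032] 0.0725418809384714 [0.3029 0.4244 0.3276] [ 0.0005 -0.002  -0.0376]
[-0.0008  0.0008 -1.    ]
dp mm [ 0.7 -0.3  0.8] units [ 0.002 -0.001  0.002]  rot deg [-0.05 -0.05  0.03] units [-0.01  -0.01   0.008] rows>= 0.0
```

View pics/w21.png

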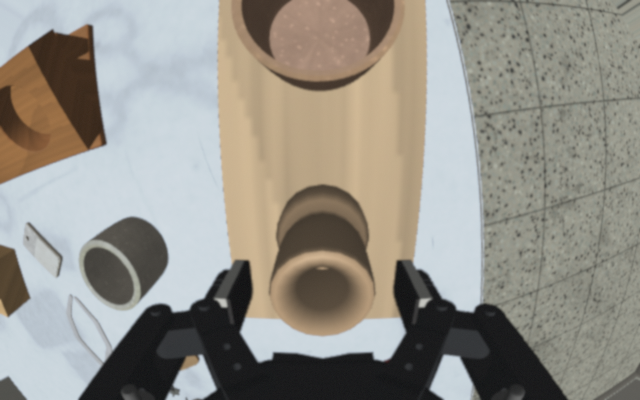

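Released and standing. Lifting straight up.

Emit:
{"api": "arm_command", "payload": {"increments": [[0,0,0.03,0,0,0,0.85],[0,0,0.07,0,0,0,0.85],[0,0,0.1,0,0,0,0.85],[0,0,0.1,0,0,0,0.85],[-0.03,-0.05,0.06,0,0,0,0.85]]}}

```text
time_s: 29.35
ee_pos: [0.3826, -0.305, 0.2523]
ee_rot: [154.8, 89.7, -38.0]
ft_force: [0.1, 0.3, 0.6]
width: 0.0726
```

Emit:
{"api": "arm_command", "payload": {"increments": [[-0.05,-0.1,0,0,0,0,0.85],[-0.04,-0.1,0,0,0,0,0.85],[-0.03,-0.1,0,0,0,0,0.85],[-0.02,-0.1,0,0,0,0,0.85],[0,0,0,0,0,0,0.85]]}}

```text
time_s: 29.85
ee_pos: [0.3237, -0.4688, 0.248]
ee_rot: [49.6, 89.9, -143.7]
ft_force: [-0.5, 0.4, 0.4]
width: 0.0724
```

```bash
python3 - <<'E'
from h import *
s=ctrl.state();print(s["time_s"],s["ee_pos"])
for n in("top","scene"):
    p,d=ctrl.camera(n);cv2.imwrite(f"pics/{n}22.png",p);C=cloud(n,d);X,Y,Z=[C[...,i] for i in range(3)]
    def enc(nm,m):
        if m.sum()>9: P=C[m];print(n,nm,m.sum(),P.mean(0),cv2.minEnclosingCircle((P[:,:2]*1000).astype(np.float32)))
        else: print(n,nm,"few")
    enc("placed",(abs(X-.393)<.06)&(abs(Y+.285)<.06)&(abs(Z-.108)<.005))
    enc("gauge",(abs(X-.41)<.04)&(abs(Y-.15)<.04)&(Z>.117)&(Z<.128))
    enc("bcup",(X>.4)&(X<.62)&(Y>-.42)&(Y<-.2)&(Z>.085)&(Z<.105)&(X>.46))
    enc("gcup",(X>.35)&(X<.48)&(Y>-.18)&(Y<-.06)&(Z>.05)&(Z<.07))
    for k in "LM":
        q=C-MO[k];m=(abs(q@N)<.003)&(np.linalg.norm(q,axis=2)<.03);a=np.c_[q[m]@EY,q[m]@np.cross(EY,N)]*1000;print(n,k,m.sum(),cv2.minEnclosingCircle(a.astype(np.float32)) if m.sum()>9 else "")
E
```

```text
29.85 [ 0.3237 -0.4688  0.248 ]
top placed 231 [ 0.3932 -0.2848  0.1063] ((393.5088195800781, -284.8408203125), 24.166744232177734)
top gauge 134 [0.4099 0.1481 0.121 ] ((410.09136962890625, 148.66783142089844), 13.682175636291504)
top bcup 259 [ 0.5149 -0.3112  0.0942] ((515.7782592773438, -311.4050598144531), 35.72831726074219)
top gcup 191 [ 0.4013 -0.1221  0.0582] ((401.5364074707031, -122.69731140136719), 30.457725524902344)
top L 202 ((1.368577241897583, -0.859078049659729), 24.408763885498047)
top M 156 ((-1.1116671562194824, -0.8614692687988281), 24.275390625)
scene placed 184 [ 0.3938 -0.2844  0.107 ] ((392.74151611328125, -285.2602233886719), 25.232059478759766)
scene gauge 193 [0.411  0.1492 0.1223] ((411.08233642578125, 148.55050659179688), 14.137141227722168)
scene bcup 316 [ 0.5167 -0.3098  0.0933] ((516.9595947265625, -311.8937072753906), 37.983787536621094)
scene gcup 274 [ 0.4021 -0.1214  0.0575] ((401.8795471191406, -123.44670104980469), 32.13887023925781)
scene L 317 ((0.5030840635299683, 0.4878442883491516), 24.404006958007812)
scene M 220 ((-0.6212247014045715, 1.0054247379302979), 24.310195922851562)
```

View pics/top22.png

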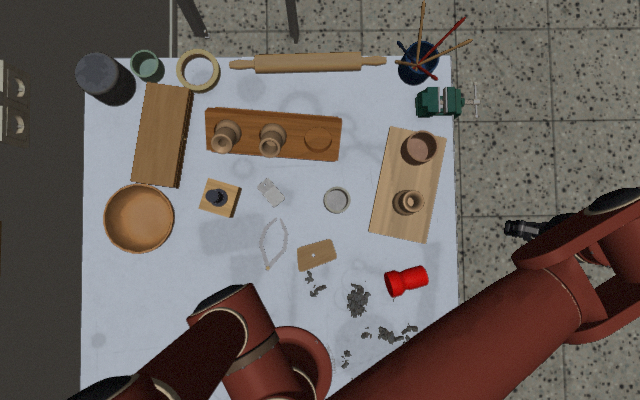

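View pics/scene22.png

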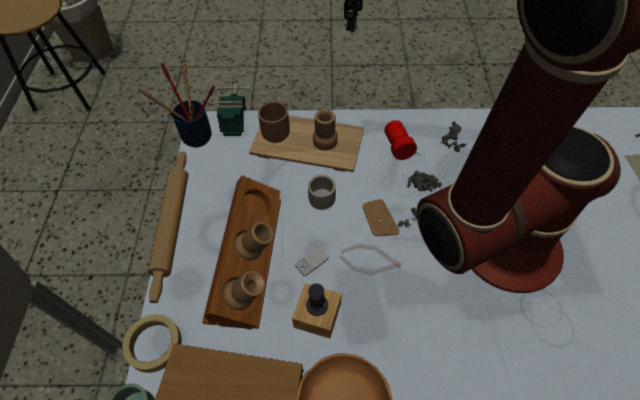

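The top view (409,201) and scene view (325,128) show the good holder upright on the board. The gauge stands in its block at (217,198) in the top view, the other two holders are in the rack, and the cups and tile haven't moved. Handing in.

```bash
python3 -c "
from cell import ctrl
print(ctrl.close_job())"
```

```text
the job is handed in; nothing more can be done
None
```

The job is handed in after about 30 s of robot time. Only the right-hand holder gauged good, and it now stands upright on the ware board.

| Holder | Nose stopped below the rim | Verdict | Where it is now |
|---|---|---|---|
| Left | about 8.5 mm (13 N peak; retried after a small shift, same stop) | tight | in the rack |
| Middle | 44 mm, flange on the rim, no resistance before that | loose | in the rack |
| Right | about 30.5 mm, no-go step stopped at about 9 N | good | on the ware board |

I put the gauge back in its block with the flange seated, then set the right holder down gently (about 8 N on touching the board).

**Last checks (top and scene cameras):**
- **Placed holder:** upright, with its rim about 108 mm above the table and about 0.5 mm from the position I aimed for.
- **Gauge:** within about 1 mm of where it started.
- **Cups:** both within about 1 mm of their starting positions. I compared the tile only by eye, and it looked unmoved.
- **Left and middle holders:** seated in their pockets, within about 1.5 mm of their first measurement; the two cameras differ by about that much.
- **Arm:** clear of everything when I handed in.

No check failed.

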